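# Put the framing kit back on its outlines

### The arm

A 7-joint arm with a two-finger parallel gripper is mounted at the origin on the work surface. World frame = base frame: x ahead of the robot, y to its left, z up, the work surface at z = 0. Lengths are in m, angles in rad, forces in N, time in s.
With the tool pointing down it reaches from about 0.425 to 0.925 m from the base axis. Payload 6.8 kg.
Tool frame: the origin (TCP) lies between the finger pads; the fingertips stand 11 mm ahead of it and the grasp point (between the pads) lies 8 mm behind it; z points along the fingers, y is the line along which they close (so a half turn about z gives the same grasp; the last joint's range is limited). The gripper opens to 85 mm and grips with 20 to 120 N. Pads are 22 mm wide; open, the fingers measure 114 mm over their backs; the gripper's body (76 mm by 85 mm) begins 54 mm behind the grasp point. The pads swing forward as they close: fully open they stand 13 mm farther back than shut.
Start: joints at [1.12, 0.477, 0.022, 1.555, -0.011, 1.109, -0.083], TCP at [0.227, -0.636, 0.242] pointing down, gripper open.
Joint ranges: [-2.96, 2.96], [-0.34, 2.1], [-1.41, 1.46], [0.24, 2.44], [-1.37, 4.51], [0.17, 1.92], [-2.96, 2.96]. Speed limits (rad/s): [2.39, 2.39, 3.14, 3.14, 3.14, 3.14, 3.14].

### API

Orientations are given as a rotation vector (axis times angle).
In Python, from bench import r gives the robot as it stands.
- The arm moves only by the tool send_rows, never from a script. Its argument "deltas" is a list of rows, each an object of numbers: "dx", "dy", "dz": the shift along the world's x, y, z in mm; "rx", "ry", "rz": the turn, a rotation vector about the world's x, y, z in degrees. A call has 1 to 5 rows; each row is the pose to reach, as a shift and turn from the pose commanded when the call began; what a row does not reach only later rows make up. A row lasts 1/12 s, in which the tool goes at most 41.7 mm and 7.16 degrees, less where a joint would pass 70% of its speed; a pose out of reach is approached as far as the arm can. A call with a gripper value outside its range is refused whole. "jaw" is the finger opening in mm, from 0 to 85.4, set as the call begins (left out, the last holds). The fingers move at their own pace and stop on an object; "newtons" is the grip in N (left out, the last holds). Time passes only in rows, so rows that repeat a pose let the fingers close. It gives the time, the measured TCP pose, the force, the opening and the grip force at its end, in the units of the state.
- r.get_obs(): the state, without advancing time (a new reading comes with each control period).
- r.grab_frame(name): name is "scene" or "side" or "wrist"; returns a dict with "frame" (384x512x3 uint8, blue, green, red), "z_map" (384x512 float32, m along the optical axis (not along the pixel's ray), 0 where there is no reading), "vertical_fov" (degrees; the focal length in pixels is half the picture's height over the tangent of half this angle, whatever the lens; pixels are square), "cx", "cy" (the principal point, pixels), "xyz" and "orientation" of the camera in the world. Camera axes: x right, y down, z forward; pixel columns grow to the right and rows downward; lengths in m; the calibration is good to about 2 mm. A picture is of the moment at which its call begins.
- r.hand_in(): hands the job in; it is judged then, once.
The state is a dict: "clock": time; "joints": joint angles; "qvel": joint speeds; "tau": joint torques, N m; "tcp_pos": TCP position; "orientation": TCP orientation; "contact_force": force on the tool from outside, world axes, zero at the start; "moment": the same for the moment, N m; "grip_width": finger opening in m; "gripper_force": force on a finger pad.
Only numpy, scipy, OpenCV 4.12 (cv2) and the standard library are available. Lean on these libraries where they do the work, as an engineer would, in place of code of your own. Each camera call takes 0.05 s, during which the arm holds its last target. There are 200 camera calls.

### The job

Put the framing bench in order: set the blue staple tacker, the green mat cutter, the brass easel back and the D-shaped cork bumper each on the pad painted with its own outline, centred on the outline and turned so that its head end (tacker nose, square front of the cutter, hinge of the easel back, flat of the cork) points the same way as the outline's. Each must end lying flat, as it stood at first, and be let go; leave the oak frame on the turntable and the glue bottle where they are.

Things in the scene. Friction and masses are not known exactly. Their poses are not given: they have to be found in the camera images.
- tacker_center (a point): Blue steel staple tacker standing upright on its base, 120 mm long, 62 mm high, about 0.4 kg. This point is its centre, half-way up (31 mm above its underside). x points along its length to the nose, which ends in a 40 mm wide bright steel foot plate 18 mm long and 6 mm thick; the blue body is 26 mm wide between parallel sides from 6 to 42 mm above the underside; z is up. Loose.
- cutter_center (a point): Green plastic mat cutter on a flat steel sole, 100 mm long, 46 mm high, about 0.16 kg. This point is its centre, half-way up (23 mm above its underside). x points to its front, the square end of the sole; the rear end is rounded; sole 50 mm wide, 6 mm thick; green body 36 mm wide between parallel sides, 6 to 36 mm above the underside, with a black knob on top; z is up. Loose.
- easel_center (a point): Brass easel back (hinged picture stand), folded flat, 99 mm long and 12 mm high, 0.1 kg; it stays folded. This point is its centre, 6 mm above its underside. x points to the hinge end, a cross piece 58 mm wide from 30 to 46 mm ahead of this point; the stem is a plate 34 mm wide, parallel-sided, 6 mm thick, with an 18 mm strut on top; the other end is pointed. z is up. Loose.
- bumper_center (a point): Cork bumper pad, D-shaped seen from above, 57 mm long, 50 mm wide across its straight sides, 18 mm thick, about 30 g. This point is its centre, half-way up (9 mm above its underside). x points to its flat end; the other end is round; z is up. Loose.
- tacker_pad_head (a point): Fixed black rubber pad, 130 x 76 x 5 mm, with a flat blue painted outline (narrow bar, short cross bar at the head, for the tacker). Point: on the pad's top, 60 mm from the middle of pad and outline along +x, which runs lengthwise to the outline's head; z up. The thing's centre belongs above the point 60 mm back along -x from here, its +x along this +x.
- cutter_pad_head (a point): Fixed black rubber pad, 130 x 76 x 5 mm, with a flat green painted outline (square head, round tail, for the mat cutter). Point: on the pad's top, 60 mm from the middle of pad and outline along +x, which runs lengthwise to the outline's head; z up. The thing's centre belongs above the point 60 mm back along -x from here, its +x along this +x.
- easel_pad_head (a point): Fixed black rubber pad, 130 x 76 x 5 mm, with a flat yellow painted outline (wide cross piece at the head, pointed tail, for the easel back). Point: on the pad's top, 60 mm from the middle of pad and outline along +x, which runs lengthwise to the outline's head; z up. The thing's centre belongs above the point 60 mm back along -x from here, its +x along this +x.
- bumper_pad_head (a point): Fixed black rubber pad, 130 x 76 x 5 mm, with a flat orange painted outline (small D, flat at the head, for the cork bumper). Point: on the pad's top, 60 mm from the middle of pad and outline along +x, which runs lengthwise to the outline's head; z up. The thing's centre belongs above the point 60 mm back along -x from here, its +x along this +x.
- frame: Oak picture frame, 120 mm square, 18 mm thick, lying loose on the grey cast-iron turntable (180 mm across, top 48 mm above the bench). Origin at the middle of its underside. To be left alone.
- glue: White glue bottle with an orange cap, 52 mm across and about 110 mm tall, standing on the bench. Origin at the middle of its underside. To be left alone.

How it is judged:
By the outcome, as a careful person would: the job done as asked, in the order asked, and still so for the second after the job is handed in, with the robot touching nothing.
It also fails if it takes over 106 s, if anything falls off the work surface, if the arm or the gripper's body presses on something with over 40 N, if the wrist force passes 120 N, or if a joint passes its speed limit or range.

## Working session

There is one attempt and no reset: what is moved stays moved. The work goes in short steps, Python scripts to look and compute and a tool call to move; the robot and the scene stay as the last step left them, time stands still between calls to the robot, and variables do not carry over. Pictures are saved under pics/ and viewed, at most 14 in all, crops included, and the job is handed in when it is done.

Besides the shell and the picture viewer there is one more tool, called in YAML: its name, and indented under it one key for each argument. send_rows: Moves the arm, as the interface text tells. Its arguments: {"type":"object","properties":{"deltas":{"type":"array","items":{"type":"object","properties":{"dx":{"type":"number"},"dy":{"type":"number"},"dz":{"type":"number"},"rx":{"type":"number"},"ry":{"type":"number"},"rz":{"type":"number"}}}},"jaw":{"type":"number"},"newtons":{"type":"number"}},"required":["deltas"]}

```bash
ls; mkdir -p pics
cat > h.py <<'E'
import numpy as np, cv2
from scipy.spatial.transform import Rotation as R
from bench import r
def grab(n):
    f=r.grab_frame(n); np.savez(''+n+'.npz',**{k:np.asarray(v) for k,v in f.items()}); return f
def world(f):
    z=np.asarray(f['z_map'],float); h,w=z.shape; F=h/2/np.tan(np.radians(float(f['vertical_fov']))/2)
    u,v=np.meshgrid(np.arange(w),np.arange(h))
    p=np.stack([(u-f['cx'])/F*z,(v-f['cy'])/F*z,z],-1)
    o=np.asarray(f['orientation'],float)
    M=R.from_rotvec(o).as_matrix() if o.size==3 else o
    return p@M.T+np.asarray(f['xyz'])
E
python3 - <<'E'
from h import *
for n in ['scene','side','wrist']:
    f=grab(n); print(n,f['xyz'],f['orientation'],f['vertical_fov'],f['cx'],f['cy'])
    cv2.imwrite(f'pics/{n}0.png',f['frame'])
print(r.get_obs())
E
```

```text
pics
scene [1.56305295 0.31433215 0.80842663] [-1.40835944 -1.92573638  0.99402842] 51.33987504903027 257.4707546410282 187.88767647160623
side [0.05234978 0.92371951 0.86628284] [-0.64568675  2.56099703 -1.26724979] 43.46151359784041 261.4303332482549 187.28712098559018
wrist [ 0.29140208 -0.61403035  0.3739769 ] [ 2.37985734 -1.67711197 -0.23029152] 66.12539332099509 252.71676909824112 190.57160950554874
{'clock': 0.15, 'joints': array([ 1.11990535,  0.47761528,  0.02240515,  1.55622281, -0.01146499,
        1.1092787 , -0.08310723]), 'qvel': array([-4.59226295e-04, -1.54716999e-03, -6.08231319e-04, -6.16131907e-03,
        1.94466505e-05, -1.06255415e-03,  8.85908056e-04]), 'tau': array([ 2.37632979e-03, -5.96925724e+01,  1.60985492e+00, -2.81490844e+01,
        1.26459685e-02,  6.53175564e-03,  2.19363830e-05]), 'tcp_pos': array([ 0.22668502, -0.63533593,  0.24154745]), 'orientation': array([-3.09424738e+00, -5.35553882e-01,  6.11991165e-04]), 'contact_force': array([-0.09050059, -0.51587188,  0.35602109]), 'moment': array([ 0.03389525,  0.00136933, -0.04420985]), 'gripper_force': 0.0, 'grip_width': 0.08566582931799352}
```

View pics/scene0.png

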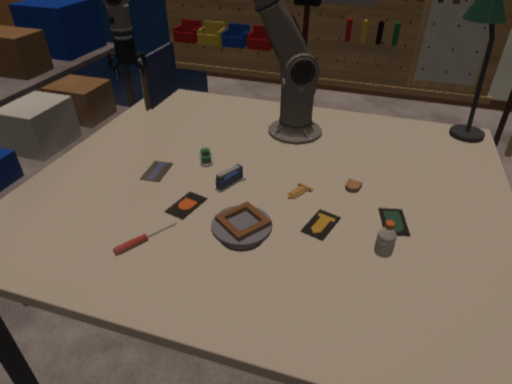

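View pics/side0.png

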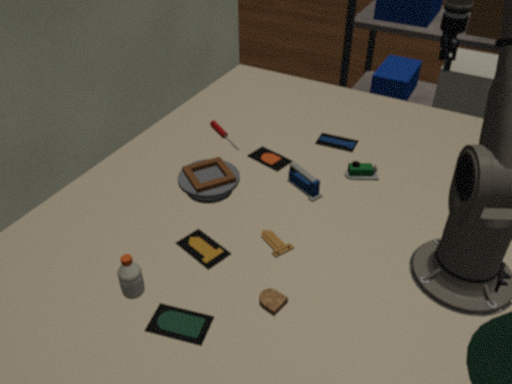

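The scene view shows all items. Rough scene pixels are tacker (230,177), cutter (206,156), easel (300,191), bumper (353,185). The pads are blue (157,171), orange (187,205), yellow (322,224) and green (394,222). Next I measure them by code.

```bash
cat >> h.py <<'E'
def ortho(f,z0,x0,x1,y0,y1,s):
    """top view on plane z=z0; image: right=-y... row=x1-x, col=y1-y, s m/px"""
    h,w=f['frame'].shape[:2]; F=h/2/np.tan(np.radians(float(f['vertical_fov']))/2)
    X,Y=np.meshgrid(np.arange(x1,x0,-s),np.arange(y1,y0,-s),indexing='ij')
    P=np.stack([X,Y,np.full_like(X,z0)],-1)-np.asarray(f['xyz'])
    o=np.asarray(f['orientation'],float); M=R.from_rotvec(o).as_matrix()
    c=P@M
    return cv2.remap(f['frame'],(c[...,0]/c[...,2]*F+f['cx']).astype(np.float32),(c[...,1]/c[...,2]*F+f['cy']).astype(np.float32),cv2.INTER_CUBIC)
E
python3 - <<'E'
from h import *
for n in ['scene','side']:
    f=np.load(n+'.npz'); W=world(f)
    ok=(f['z_map']>0)&(W[...,0]>.2)&(W[...,0]<1.)&(abs(W[...,1])<.75)
    pl=ok&(abs(W[...,2])<.004); print(n,'bench z',np.median(W[pl][:,2]),np.std(W[pl][:,2]))
    hsv=cv2.cvtColor(f['frame'],cv2.COLOR_BGR2HSV); g=hsv[...,2]
    for nm,m in [('dark',ok&(g<60)&(W[...,2]<.012)),('high',ok&(W[...,2]>.0085)&(W[...,2]<.2))]:
        k,l,st,ce=cv2.connectedComponentsWithStats(m.astype(np.uint8))
        for i in range(1,k):
            if st[i,4]<40: continue
            p=W[l==i]; r_=cv2.minAreaRect((p[:,:2]*1000).astype(np.float32))
            print(nm,np.round(ce[i]),st[i,4],'c',np.round(r_[0]),'sz',np.round(r_[1]),'a',round(r_[2]),'zmax',round(p[:,2].max()*1000))
o=[ortho(np.load(n+'.npz'),0.005,.3,.9,-.55,.55,.0014) for n in('scene','side')]
for i,n in enumerate(('scene','side')):cv2.imwrite(f'pics/ortho_{n}.png',o[i])
E
```

```text
scene bench z 0.0006986980622283867 0.0015080729774382853
dark [185. 206.] 324 c [ 635. -218.] sz [ 75. 127.] a 76 zmax 10
dark [395. 221.] 215 c [513. 436.] sz [126.  72.] a 13 zmax 10
dark [319. 226.] 324 c [597. 222.] sz [ 74. 127.] a 74 zmax 11
dark [241. 248.] 89 c [767.  22.] sz [ 32. 114.] a 20 zmax 12
high [205. 155.] 155 c [ 346. -275.] sz [98. 47.] a 33 zmax 49
high [229. 176.] 451 c [ 475. -125.] sz [ 29. 116.] a 66 zmax 69
high [353. 184.] 156 c [363. 292.] sz [50. 61.] a 77 zmax 23
high [299. 189.] 100 c [448. 124.] sz [54. 80.] a 76 zmax 15
high [241. 226.] 2160 c [721.   5.] sz [173. 178.] a 6 zmax 72
high [386. 239.] 579 c [609. 403.] sz [160.  52.] a 9 zmax 114
high [135. 241.] 365 c [ 823. -255.] sz [ 26. 199.] a 59 zmax 30
side bench z -0.00026047148684016364 0.0016587370503649804
dark [339. 138.] 87 c [ 481. -437.] sz [124.  21.] a 2 zmax 9
dark [334. 145.] 150 c [ 476. -391.] sz [122.  30.] a 5 zmax 11
dark [269. 159.] 291 c [ 631. -220.] sz [ 78. 128.] a 75 zmax 9
dark [210. 199.] 95 c [683.  50.] sz [111.  31.] a 34 zmax 12
dark [202. 249.] 528 c [593. 222.] sz [ 74. 129.] a 74 zmax 11
dark [179. 325.] 899 c [509. 437.] sz [128.  76.] a 12 zmax 9
high [221. 131.] 174 c [ 822. -258.] sz [ 26. 192.] a 60 zmax 29
high [208. 179.] 2077 c [714.   7.] sz [180. 177.] a 14 zmax 71
high [361. 169.] 385 c [ 344. -273.] sz [89. 43.] a 32 zmax 49
high [304. 180.] 631 c [ 474. -126.] sz [ 31. 117.] a 67 zmax 67
high [275. 242.] 163 c [444. 123.] sz [49. 78.] a 75 zmax 15
high [130. 277.] 854 c [651. 416.] sz [52. 43.] a 55 zmax 113
high [272. 300.] 483 c [362. 291.] sz [53. 59.] a 78 zmax 23
```

View pics/ortho_scene.png

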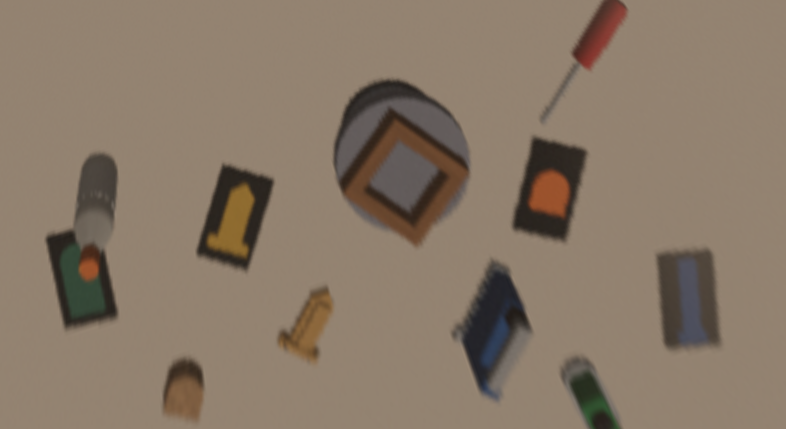

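The ortho shows easel, orange and green pad heads toward -x (down). The blue pad's head is unclear because of sheen. The wrist view has better resolution.

Run:
```python
from h import *
f=np.load('wrist.npz'); M=R.from_rotvec(f['orientation']).as_matrix(); print(M[:,2])
W=world(f); print(W[0,0],W[0,-1],W[-1,0],W[-1,-1],W[190,250])
cv2.imwrite('pics/w0.png',ortho(f,.005,.2,.7,-.75,-.05,.001))
o=r.get_obs();print(R.from_rotvec(o['orientation']).as_matrix().round(3))
```

```text
[-0.25286372 -0.08921881 -0.96337944]
[ 0.30625235 -0.30958408  0.00104172] [ 0.71329123 -1.08751291 -0.39055393] [ 0.21327244 -0.57911567  0.31965937] [ 0.25395368 -0.69061374  0.32026334] [ 0.19334542 -0.64485724  0.0021638 ]
[[ 0.942  0.336 -0.001]
 [ 0.336 -0.942  0.001]
 [-0.    -0.001 -1.   ]]
```

View pics/w0.png

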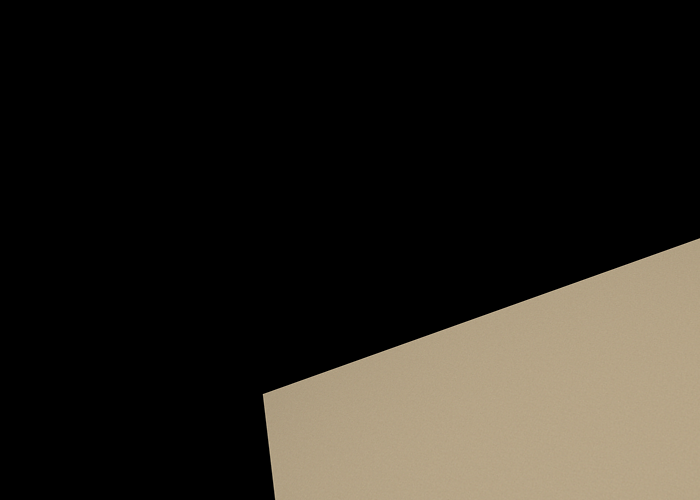

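The wrist camera sits on the tool's +x side and looks back past the fingers; the target area is out of view here. I'll move over the right-hand half.

send_rows:
  deltas:
    - {"dx":20,"dy":30,"dz":15,"rz":-2}
    - {"dx":41,"dy":61,"dz":20,"rz":-4}
    - {"dx":61,"dy":91,"dz":25,"rz":-6}
    - {"dx":81,"dy":122,"dz":30,"rz":-7}

```text
$.deltas[0]: bad value
```

send_rows:
  deltas:
    - {"dx":20,"dy":30,"dz":10,"rz":-2}
    - {"dx":41,"dy":61,"dz":20,"rz":-4}
    - {"dx":61,"dy":91,"dz":25,"rz":-6}
    - {"dx":81,"dy":122,"dz":30,"rz":-7}

```text
$.deltas[0]: bad value
```

send_rows:
  deltas:
    - {"dx":20,"dy":30,"dz":10,"rz":-2}
    - {"dx":41,"dy":61,"dz":20,"rz":-4}
    - {"dx":61,"dy":91,"dz":25,"rz":-5}
    - {"dx":81,"dy":122,"dz":30,"rz":-5.6}
    - {"dx":81,"dy":122,"dz":30,"rz":-5.6}

```text
$.deltas[0]: bad value
```

send_rows:
  deltas:
    - {"dx":0}
    - {"dx":0}

```text
$.deltas[0]: bad value
```

Run:
```python
from h import *
f=grab('wrist'); np.savez('wA.npz',**f); print(r.get_obs()['tcp_pos'],r.get_obs()['clock'],R.from_rotvec(r.get_obs()['orientation']).as_matrix()[:,0])
cv2.imwrite('pics/wA.png',ortho(f,.005,.25,.75,-.55,.05,.001))
```

```text
[ 0.22676763 -0.63542587  0.24170863] 0.2 [ 9.41826017e-01  3.36100805e-01 -5.17382518e-05]
```

View pics/wA.png

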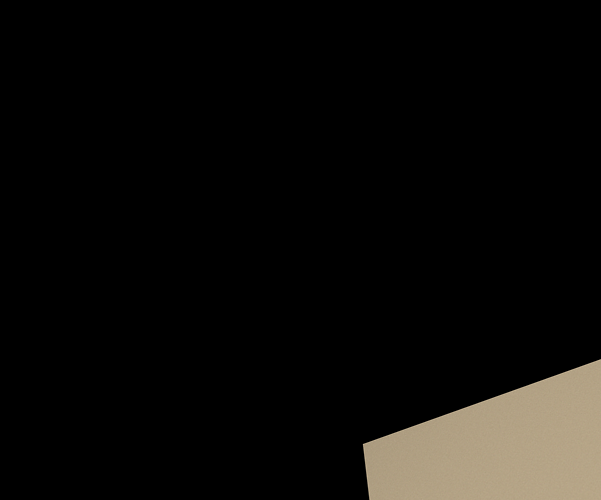

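The moves were refused, so that picture repeats the start view. I'll give all six keys in each row.

send_rows:
  deltas:
    - {"dx":20,"dy":30,"dz":15,"rx":0,"ry":0,"rz":-2}
    - {"dx":41,"dy":61,"dz":20,"rx":0,"ry":0,"rz":-4}
    - {"dx":61,"dy":91,"dz":25,"rx":0,"ry":0,"rz":-6}
    - {"dx":81,"dy":122,"dz":30,"rx":0,"ry":0,"rz":-7}

```text
clock: 0.53
tcp_pos: [0.3085, -0.5124, 0.2724]
orientation: [3.123, 0.342, 0.0]
contact_force: [0.9, 0.3, -0.4]
grip_width: 0.0852
gripper_force: 0.0
```

send_rows:
  deltas:
    - {"dx":20,"dy":30,"dz":10,"rx":0,"ry":0,"rz":-2}
    - {"dx":41,"dy":61,"dz":20,"rx":0,"ry":0,"rz":-4}
    - {"dx":61,"dy":91,"dz":25,"rx":0,"ry":0,"rz":-6}
    - {"dx":81,"dy":122,"dz":30,"rx":0,"ry":0,"rz":-7}

```text
clock: 0.87
tcp_pos: [0.3896, -0.3903, 0.3029]
orientation: [3.137, 0.152, 0.001]
contact_force: [0.4, -0.7, 0.1]
grip_width: 0.0856
gripper_force: 0.0
```

send_rows:
  deltas:
    - {"dx":20,"dy":30,"dz":10,"rx":0,"ry":0,"rz":-2}
    - {"dx":41,"dy":61,"dz":20,"rx":0,"ry":0,"rz":-4}
    - {"dx":61,"dy":91,"dz":25,"rx":0,"ry":0,"rz":-5}
    - {"dx":81,"dy":122,"dz":30,"rx":0,"ry":0,"rz":-5.6}
    - {"dx":81,"dy":122,"dz":30,"rx":0,"ry":0,"rz":-5.6}

```text
clock: 1.28
tcp_pos: [0.4749, -0.2617, 0.3336]
orientation: [-3.139, -0.019, -0.006]
contact_force: [0.1, 0.6, -0.5]
grip_width: 0.0853
gripper_force: 0.0
```

send_rows:
  deltas:
    - {"dx":0,"dy":0,"dz":0,"rx":0,"ry":0,"rz":0}
    - {"dx":0,"dy":0,"dz":0,"rx":0,"ry":0,"rz":0}

```text
clock: 1.45
tcp_pos: [0.4695, -0.2702, 0.3321]
orientation: [3.141, 0.001, -0.001]
contact_force: [-0.5, 0.1, 0.0]
grip_width: 0.0857
gripper_force: 0.0
```

Run:
```python
from h import *
f=grab('wrist'); np.savez('wA.npz',**f); print(r.get_obs()['tcp_pos'],r.get_obs()['clock'],R.from_rotvec(r.get_obs()['orientation']).as_matrix()[:,0])
cv2.imwrite('pics/wA2.png',ortho(f,.005,.2,.7,-.55,.05,.001))
```

```text
[ 0.46900229 -0.27089892  0.3319789 ] 1.5 [ 9.99999126e-01 -9.64613807e-04 -9.04245727e-04]
```

View pics/wA2.png

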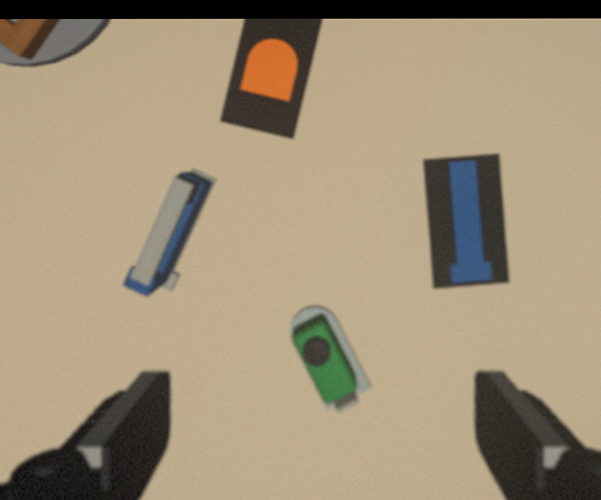

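Clear view: blue pad (466,220) with head at the bottom. Orange pad's flat is at the bottom (265,97). Tacker nose is lower-left (150,280) and cutter front lower-right (350,395). Now I measure these precisely and survey the left half.

```bash
cat >> h.py <<'E'
def meas(f,box):
    W=world(f); x0,x1,y0,y1=box; s=.0005
    o=cv2.cvtColor(ortho(f,.005,x0,x1,y0,y1,s),cv2.COLOR_BGR2HSV)
    def comps(m,minpx):
        k,l,st,ce=cv2.connectedComponentsWithStats(m.astype(np.uint8))
        return [l==i for i in range(1,k) if st[i,4]>minpx]
    ws=lambda m:np.stack([x1-np.nonzero(m)[0]*s,y1-np.nonzero(m)[1]*s],-1)
    def rep(nm,p,extra=''):
        q=cv2.minAreaRect((p*1000).astype(np.float32)); c,sz,a=q
        if sz[0]<sz[1]: a+=90
        print(nm,'c',np.round(c,1),'sz',np.round(sorted(sz),1),'axis',round(a%180,1),extra)
    H,S,V=cv2.split(o)
    dark=((V<75)&(V>0))
    ink=(S>140)&(V>60)
    for m in comps(cv2.morphologyEx((dark|ink).astype(np.uint8),cv2.MORPH_OPEN,np.ones((9,9))),15000): rep('pad?',ws(m),np.bincount(H[m&ink],minlength=180).argmax() if (m&ink).any() else '')
    for m in comps(cv2.morphologyEx(ink.astype(np.uint8),cv2.MORPH_OPEN,np.ones((5,5))),3000): rep('ink',ws(m),np.median(H[m]))
    hi=(f['z_map']>0)&(W[...,2]>.008)&(W[...,0]>x0)&(W[...,0]<x1)&(W[...,1]>y0)&(W[...,1]<y1)
    for m in comps(hi,150):
        p=W[m]; zt=np.percentile(p[:,2],98); rep('high',p[:,:2],'z98 %.1f'%(zt*1000))
        t=p[p[:,2]>zt-.008]; rep('  top',t[:,:2])
E
python3 - <<'E'
from h import *
f=np.load('wA.npz'); W=world(f)
meas(f,(.27,.68,-.52,.03))
E
```

```text
pad? c [ 630.  -220.7] sz [ 72.7 120.1] axis 166.5 12
ink c [ 632.8 -221. ] sz [53.5 60. ] axis 166.3 12.0
high c [648.  -22.4] sz [ 41.5 105. ] axis 91.7 z98 68.1
  top c [646.8  -2.2] sz [33.4 61.8] axis 90.1 
high c [ 474.1 -129.4] sz [ 26.5 111.7] axis 154.3 z98 65.0
  top c [ 473.2 -127.8] sz [ 24.9 108.4] axis 155.9 
high c [ 345.1 -276.4] sz [41.6 88.8] axis 22.9 z98 47.7
  top c [ 365.1 -266.3] sz [24.6 24.9] axis 1.1 
high c [ 474.4 -271.4] sz [ 33.8 149.9] axis 89.9 z98 421.1
  top c [ 485.5 -271.8] sz [11.7 61.2] axis 89.8
```

send_rows:
  deltas:
    - {"dx":0,"dy":40,"dz":0,"rx":0,"ry":0,"rz":0}
    - {"dx":0,"dy":80,"dz":0,"rx":0,"ry":0,"rz":0}
    - {"dx":0,"dy":120,"dz":0,"rx":0,"ry":0,"rz":0}
    - {"dx":0,"dy":160,"dz":0,"rx":0,"ry":0,"rz":0}
    - {"dx":0,"dy":200,"dz":0,"rx":0,"ry":0,"rz":0}

```text
clock: 1.92
tcp_pos: [0.4691, -0.0699, 0.3321]
orientation: [3.141, -0.005, -0.0]
contact_force: [0.9, -0.7, -0.3]
grip_width: 0.0856
gripper_force: 0.0
```

send_rows:
  deltas:
    - {"dx":0,"dy":40,"dz":0,"rx":0,"ry":0,"rz":0}
    - {"dx":0,"dy":80,"dz":0,"rx":0,"ry":0,"rz":0}
    - {"dx":0,"dy":120,"dz":0,"rx":0,"ry":0,"rz":0}
    - {"dx":0,"dy":160,"dz":0,"rx":0,"ry":0,"rz":0}
    - {"dx":0,"dy":200,"dz":0,"rx":0,"ry":0,"rz":0}

```text
clock: 2.33
tcp_pos: [0.4699, 0.1301, 0.3322]
orientation: [3.141, -0.005, 0.0]
contact_force: [1.4, -0.2, 0.1]
grip_width: 0.0853
gripper_force: 0.0
```

send_rows:
  deltas:
    - {"dx":0,"dy":40,"dz":0,"rx":0,"ry":0,"rz":0}
    - {"dx":0,"dy":80,"dz":0,"rx":0,"ry":0,"rz":0}
    - {"dx":0,"dy":120,"dz":0,"rx":0,"ry":0,"rz":0}
    - {"dx":0,"dy":150,"dz":0,"rx":0,"ry":0,"rz":0}
    - {"dx":0,"dy":150,"dz":0,"rx":0,"ry":0,"rz":0}

```text
clock: 2.75
tcp_pos: [0.4687, 0.2857, 0.332]
orientation: [-3.138, -0.01, 0.002]
contact_force: [-1.7, 0.3, 0.6]
grip_width: 0.0849
gripper_force: 0.0
```

send_rows:
  deltas:
    - {"dx":0,"dy":0,"dz":0,"rx":0,"ry":0,"rz":0}
    - {"dx":0,"dy":0,"dz":0,"rx":0,"ry":0,"rz":0}

```text
clock: 2.92
tcp_pos: [0.4707, 0.2781, 0.3317]
orientation: [3.14, -0.003, -0.001]
contact_force: [-0.3, -1.4, 0.1]
grip_width: 0.0856
gripper_force: 0.0
```

Run:
```python
from h import *
f=grab('wrist'); np.savez('wB.npz',**f); print(r.get_obs()['tcp_pos'],r.get_obs()['clock'])
meas(f,(.27,.68,.03,.55))
cv2.imwrite('pics/wB.png',ortho(f,.005,.2,.7,.0,.6,.001))
```

```text
[0.47082558 0.27770629 0.33188608] 2.9667
pad? c [594.2 220.2] sz [ 72.6 126.7] axis 163.3 22
pad? c [510.7 435.2] sz [ 73.2 126.5] axis 12.1 
ink c [596.9 219.3] sz [ 60.9 100.6] axis 163.7 22.0
ink c [448.4 112.1] sz [55.5 94.3] axis 151.4 19.0
high c [649.7 407.6] sz [34.6 51.1] axis 106.5 z98 110.5
  top c [648.3 410. ] sz [ 4.3 17.2] axis 95.6 
high c [656.2  54.2] sz [30.1 61.6] axis 67.8 z98 66.2
  top c [662.5  35.2] sz [ 5.8 16. ] axis 57.1 
high c [441.3 112.6] sz [53.  82.4] axis 147.2 z98 13.6
  top c [441.3 112.6] sz [53.  82.4] axis 147.2 
high c [363.9 291.1] sz [49.8 57.9] axis 167.0 z98 20.7
  top c [363.8 291.2] sz [49.8 57.6] axis 167.0 
high c [475.8 276.9] sz [ 34.5 150.1] axis 89.9 z98 420.7
  top c [487.1 276.7] sz [12.  60.9] axis 89.8
```

View pics/wB.png

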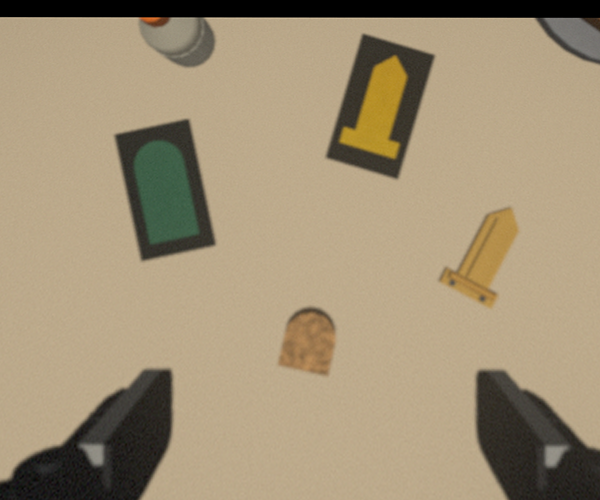

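wB shows: green pad (165,190) and yellow pad (380,107), both heads at the bottom. Easel hinge is lower-left (468,287); bumper flat is at the bottom (305,368). Glue is at the top-left, well clear. I'll go to the tacker first.

send_rows:
  deltas:
    - {"dx":0,"dy":-34,"dz":-15,"rx":0,"ry":0,"rz":-2}
    - {"dx":0,"dy":-68,"dz":-30,"rx":0,"ry":0,"rz":-4}
    - {"dx":0,"dy":-101,"dz":-45,"rx":0,"ry":0,"rz":-6}
    - {"dx":1,"dy":-135,"dz":-60,"rx":0,"ry":0,"rz":-8}

```text
clock: 3.3
tcp_pos: [0.4708, 0.1415, 0.2719]
orientation: [3.133, -0.226, 0.001]
contact_force: [0.6, 0.4, 0.1]
grip_width: 0.0851
gripper_force: 0.0
```

send_rows:
  deltas:
    - {"dx":0,"dy":-34,"dz":-15,"rx":0,"ry":0,"rz":-2}
    - {"dx":0,"dy":-68,"dz":-30,"rx":0,"ry":0,"rz":-4}
    - {"dx":0,"dy":-101,"dz":-45,"rx":0,"ry":0,"rz":-6}
    - {"dx":1,"dy":-135,"dz":-60,"rx":0,"ry":0,"rz":-8}

```text
clock: 3.63
tcp_pos: [0.4711, 0.0064, 0.212]
orientation: [3.109, -0.445, 0.001]
contact_force: [0.4, 0.4, -0.0]
grip_width: 0.0854
gripper_force: 0.0
```

send_rows:
  deltas:
    - {"dx":0,"dy":-34,"dz":-15,"rx":0,"ry":0,"rz":-2}
    - {"dx":0,"dy":-68,"dz":-30,"rx":0,"ry":0,"rz":-4}
    - {"dx":0,"dy":-101,"dz":-45,"rx":0,"ry":0,"rz":-6}
    - {"dx":1,"dy":-135,"dz":-60,"rx":0,"ry":0,"rz":-8.5}
    - {"dx":1,"dy":-135,"dz":-60,"rx":0,"ry":0,"rz":-8.5}

```text
clock: 4.05
tcp_pos: [0.4695, -0.134, 0.15]
orientation: [3.061, -0.687, -0.006]
contact_force: [0.7, -0.5, -0.6]
grip_width: 0.0854
gripper_force: 0.0
```

send_rows:
  deltas:
    - {"dx":0,"dy":0,"dz":0,"rx":0,"ry":0,"rz":0}
    - {"dx":0,"dy":0,"dz":0,"rx":0,"ry":0,"rz":0}
  jaw: 60

```text
clock: 4.22
tcp_pos: [0.4724, -0.1257, 0.1526]
orientation: [3.069, -0.669, 0.0]
contact_force: [-1.3, 0.0, 0.5]
grip_width: 0.0639
gripper_force: 0.0
```

```bash
cat >> h.py <<'E'
def st():
    o=r.get_obs(); m=R.from_rotvec(o['orientation']).as_matrix()
    print('t',round(o['clock'],2),'tcp',np.round(o['tcp_pos']*1000,1),'yaw',round(np.degrees(np.arctan2(m[1,0],m[0,0])),1),'tilt',np.round(np.degrees(m[:2,2]),1),'w',round(o['grip_width']*1000,1),'F',np.round(o['contact_force'],1))
def slices(f,cx,cy,zs,rad=.08):
    """rects of points in height slices around (cx,cy)"""
    W=world(f); n=np.hypot(W[...,0]-cx,W[...,1]-cy)<rad; n&=f['z_map']>0
    for a,b in zs:
        p=W[n&(W[...,2]>a)&(W[...,2]<b)][:,:2]
        if len(p)<30: print(a,b,len(p)); continue
        c,sz,an=cv2.minAreaRect((p*1000).astype(np.float32))
        if sz[0]<sz[1]: an+=90
        print(a,b,len(p),'c',np.round(c,1),'sz',np.round(sorted(sz),1),'ax',round(an%180,1))
E
python3 - <<'E'
from h import *
st(); f=grab('wrist'); np.savez('wC.npz',**f); slices(f,.474,-.127,[(.008,.08),(.003,.012),(.012,.04),(.045,.075),(.055,.075)])
cv2.imwrite('pics/wC.png',f['frame'])
g=np.load('wA.npz'); o=ortho(g,.005,.39,.57,-.5,-.33,.0005); V=cv2.cvtColor(o,cv2.COLOR_BGR2HSV)
m=((V[...,2]<90)|(V[...,1]>120)).astype(np.uint8); m=cv2.morphologyEx(m,cv2.MORPH_OPEN,np.ones((9,9))); i,j=np.nonzero(m)
print('blue',cv2.minAreaRect(np.stack([390+180-i*.5,-330-j*.5],-1).astype(np.float32)))
E
```

```text
t 4.22 tcp [ 472.4 -125.7  152.6] yaw -24.6 tilt [ 0. -0.] w 63.9 F [-1.3  0.   0.5]
0.008 0.08 4127 c [ 472.3 -130.3] sz [ 34.1 116.4] ax 153.2
0.003 0.012 261 c [ 481.3 -125.1] sz [131.6 138.9] ax 114.5
0.012 0.04 81 c [ 483.5 -132.7] sz [26.  91.5] ax 155.5
0.045 0.075 3263 c [ 474.1 -127.6] sz [ 25.3 108.9] ax 156.5
0.055 0.075 3172 c [ 473.7 -128. ] sz [ 24.7 108.6] ax 155.6
blue ((479.4541320800781, -415.8692321777344), (127.11554718017578, 73.83845520019531), 4.584662914276123)
```

View pics/wC.png

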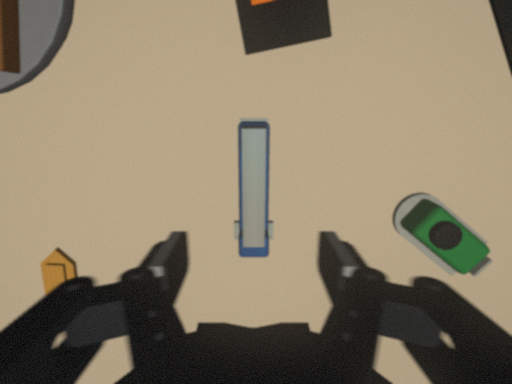

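The picture shows the tacker centred between the fingers and parallel to them (254, 120–257). Descend and grip.

send_rows:
  deltas:
    - {"dx":0.5,"dy":-2.5,"dz":-30,"rx":0,"ry":0,"rz":0}
    - {"dx":0.5,"dy":-2.5,"dz":-65,"rx":0,"ry":0,"rz":0}
    - {"dx":0.5,"dy":-2.5,"dz":-95,"rx":0,"ry":0,"rz":0}
    - {"dx":0.5,"dy":-2.5,"dz":-120,"rx":0,"ry":0,"rz":0}
    - {"dx":0.5,"dy":-2.5,"dz":-132,"rx":0,"ry":0,"rz":0}

```text
clock: 4.68
tcp_pos: [0.4723, -0.1257, 0.0183]
orientation: [-3.071, 0.662, 0.004]
contact_force: [0.7, -0.3, -0.2]
grip_width: 0.0601
gripper_force: 0.0
```

send_rows:
  deltas:
    - {"dx":0,"dy":0,"dz":0,"rx":0,"ry":0,"rz":0}
    - {"dx":0,"dy":0,"dz":0,"rx":0,"ry":0,"rz":0}

```text
clock: 4.85
tcp_pos: [0.4736, -0.1262, 0.0206]
orientation: [-3.07, 0.663, 0.0]
contact_force: [0.5, -0.2, 0.3]
grip_width: 0.06
gripper_force: 0.0
```

send_rows:
  deltas:
    - {"dx":0,"dy":0,"dz":0,"rx":0,"ry":0,"rz":0}
    - {"dx":0,"dy":0,"dz":0,"rx":0,"ry":0,"rz":0}
    - {"dx":0,"dy":0,"dz":0,"rx":0,"ry":0,"rz":0}
    - {"dx":0,"dy":0,"dz":0,"rx":0,"ry":0,"rz":0}
    - {"dx":0,"dy":0,"dz":0,"rx":0,"ry":0,"rz":0}
  jaw: 15
  newtons: 50

```text
clock: 5.27
tcp_pos: [0.4744, -0.1274, 0.0217]
orientation: [3.07, -0.666, 0.004]
contact_force: [-0.9, -0.3, 6.6]
grip_width: 0.0253
gripper_force: 49.6
```

Run:
```python
from h import *
st(); print(r.get_obs()['gripper_force'])
```

```text
t 5.27 tcp [ 474.4 -127.4   21.7] yaw -24.5 tilt [ 0.1 -0. ] w 25.3 F [-0.9 -0.3  6.6]
49.63494122028351
```

send_rows:
  deltas:
    - {"dx":0,"dy":0,"dz":20,"rx":0,"ry":0,"rz":0}
    - {"dx":0,"dy":0,"dz":50,"rx":0,"ry":0,"rz":0}
    - {"dx":0,"dy":-15,"dz":75,"rx":0,"ry":0,"rz":0}
    - {"dx":0,"dy":-45,"dz":80,"rx":0,"ry":0,"rz":0}
    - {"dx":0,"dy":-80,"dz":80,"rx":0,"ry":0,"rz":3}

```text
clock: 5.68
tcp_pos: [0.4751, -0.2064, 0.1031]
orientation: [-3.088, 0.578, -0.007]
contact_force: [1.2, -0.3, -5.3]
grip_width: 0.0252
gripper_force: 51.0
```

send_rows:
  deltas:
    - {"dx":1,"dy":-35,"dz":0,"rx":0,"ry":0,"rz":5}
    - {"dx":2,"dy":-70,"dz":0,"rx":0,"ry":0,"rz":10}
    - {"dx":3,"dy":-105,"dz":0,"rx":0,"ry":0,"rz":15}
    - {"dx":4,"dy":-140,"dz":0,"rx":0,"ry":0,"rz":19}
    - {"dx":5,"dy":-170,"dz":0,"rx":0,"ry":0,"rz":23}

```text
clock: 6.1
tcp_pos: [0.4771, -0.38, 0.1004]
orientation: [3.141, 0.045, -0.001]
contact_force: [0.1, -0.1, -5.5]
grip_width: 0.0254
gripper_force: 50.9
```

send_rows:
  deltas:
    - {"dx":1,"dy":-20,"dz":0,"rx":0,"ry":0,"rz":2}
    - {"dx":1,"dy":-38.5,"dz":0,"rx":0,"ry":0,"rz":3}
    - {"dx":1,"dy":-38.5,"dz":0,"rx":0,"ry":0,"rz":3}
    - {"dx":1,"dy":-38.5,"dz":0,"rx":0,"ry":0,"rz":3}
    - {"dx":1,"dy":-38.5,"dz":0,"rx":0,"ry":0,"rz":3}

```text
clock: 6.52
tcp_pos: [0.479, -0.4147, 0.1]
orientation: [-3.138, -0.124, 0.001]
contact_force: [0.5, 0.0, -5.6]
grip_width: 0.0254
gripper_force: 50.9
```

Run:
```python
from h import *
st(); f=grab('wrist'); np.savez('wD.npz',**f)
cv2.imwrite('pics/wD.png',f['frame'])
W=world(f)
slices(f,.48,-.416,[(.115,.15),(.125,.15)])
```

```text
t 6.52 tcp [ 479.  -414.7  100. ] yaw 4.5 tilt [-0.   0.1] w 25.4 F [ 0.5  0.  -5.6]
0.115 0.15 20875 c [ 484.3 -413.6] sz [86.2 86.3] ax 46.2
0.125 0.15 18392 c [ 499.9 -414.1] sz [ 65.5 100.1] ax 94.4
```

View pics/wD.png

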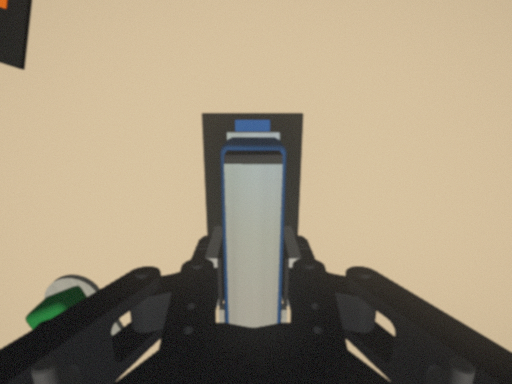

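The tacker hangs square over the blue pad, laterally centred: pad edges at columns 203–302, tacker mid 253. I check the length direction from the pad's far edge (row 114) and the tacker's tail plate (row 131).

```bash
cat >> h.py <<'E'
def px(f,u,v,z):
    h=f['frame'].shape[0]; F=h/2/np.tan(np.radians(float(f['vertical_fov']))/2)
    d=R.from_rotvec(f['orientation']).apply([(u-f['cx'])/F,(v-f['cy'])/F,1.]); c=np.asarray(f['xyz'])
    return np.round((c+d*(z-c[2])/d[2])*1000,1)
E
python3 - <<'E'
from h import *
f=np.load('wD.npz'); W=world(f)
print('pad far edge',px(f,203,113.5,.005),px(f,302,113.5,.005),'col253',px(f,253,113.5,.005), 'depth',W[125,215])
for v in range(112,170,3): print(v,f['frame'][v,250],np.round(W[v,250]*1000,1))
E
```

```text
pad far edge [ 540.8 -374.     5. ] [ 546.6 -447.7    5. ] col253 [ 543.7 -411.2    5. ] depth [ 0.53314027 -0.38344626  0.00585303]
112 [137 164 182] [ 544.6 -408.9    2.1]
115 [58 63 69] [ 542.5 -409.1    6.3]
118 [61 64 62] [ 540.3 -409.3    5.8]
121 [147  96  63] [ 538.2 -409.4    6.7]
124 [150 100  67] [ 535.9 -409.6    5.7]
127 [147  96  61] [ 533.7 -409.8    5. ]
130 [139  97  66] [ 531.6 -409.9    6.6]
133 [164 167 159] [ 535.7 -410.4   85.5]
136 [161 160 154] [ 534.1 -410.5   84.4]
139 [64 54 50] [ 534.1 -410.6   98.4]
142 [66 58 49] [ 534.3 -410.8  112.4]
145 [83 64 53] [ 533.8 -410.9  118.9]
148 [120  84  60] [ 532.8 -410.9  120.1]
151 [52 47 47] [ 532.3 -411.   124.7]
154 [49 53 54] [ 532.1 -411.1  130.7]
157 [67 70 73] [ 531.3 -411.2  131.9]
160 [67 70 74] [ 531.2 -411.2  137.6]
163 [ 98 104 102] [ 531.1 -411.3  142.3]
166 [173 182 173] [ 530.2 -411.4  142.4]
169 [172 177 171] [ 529.3 -411.4  142.8]
```

send_rows:
  deltas:
    - {"dx":1.5,"dy":-0.6,"dz":-20,"rx":0,"ry":0,"rz":0}
    - {"dx":1.5,"dy":-0.6,"dz":-42,"rx":0,"ry":0,"rz":0}
    - {"dx":1.5,"dy":-0.6,"dz":-60,"rx":0,"ry":0,"rz":0}
    - {"dx":1.5,"dy":-0.6,"dz":-70,"rx":0,"ry":0,"rz":0}
    - {"dx":1.5,"dy":-0.6,"dz":-72.5,"rx":0,"ry":0,"rz":0}

```text
clock: 6.98
tcp_pos: [0.4806, -0.4147, 0.0269]
orientation: [-3.137, -0.127, 0.003]
contact_force: [-2.5, 2.4, 2.2]
grip_width: 0.0251
gripper_force: 51.7
```

send_rows:
  deltas:
    - {"dx":0,"dy":0,"dz":0,"rx":0,"ry":0,"rz":0}
    - {"dx":0,"dy":0,"dz":-0.5,"rx":0,"ry":0,"rz":0}
    - {"dx":0,"dy":0,"dz":-0.5,"rx":0,"ry":0,"rz":0}

```text
clock: 7.23
tcp_pos: [0.4815, -0.4166, 0.0282]
orientation: [3.138, 0.125, 0.002]
contact_force: [0.6, -0.2, -5.1]
grip_width: 0.0254
gripper_force: 51.0
```

send_rows:
  deltas:
    - {"dx":0,"dy":0,"dz":0,"rx":0,"ry":0,"rz":0}
    - {"dx":0,"dy":0,"dz":0,"rx":0,"ry":0,"rz":0}
    - {"dx":0,"dy":0,"dz":0,"rx":0,"ry":0,"rz":0}
    - {"dx":0,"dy":0,"dz":0,"rx":0,"ry":0,"rz":0}
  jaw: 60

```text
clock: 7.57
tcp_pos: [0.4814, -0.4168, 0.0281]
orientation: [3.138, 0.124, 0.002]
contact_force: [0.4, -0.5, 0.6]
grip_width: 0.0598
gripper_force: 0.0
```

send_rows:
  deltas:
    - {"dx":0,"dy":0,"dz":30,"rx":0,"ry":0,"rz":0}
    - {"dx":0,"dy":0,"dz":70,"rx":0,"ry":0,"rz":0}
    - {"dx":0,"dy":0,"dz":110,"rx":0,"ry":0,"rz":0}
    - {"dx":0,"dy":0,"dz":145,"rx":0,"ry":0,"rz":0}
    - {"dx":0,"dy":0,"dz":145,"rx":0,"ry":0,"rz":0}

```text
clock: 7.98
tcp_pos: [0.4849, -0.4189, 0.1809]
orientation: [3.13, 0.124, 0.016]
contact_force: [1.0, 0.5, 0.6]
grip_width: 0.0601
gripper_force: 0.0
```

Run:
```python
from h import *
st(); f=grab('wrist'); np.savez('wE.npz',**f); slices(f,.479,-.416,[(.008,.08),(.055,.08)])
cv2.imwrite('pics/wE.png',ortho(f,.005,.38,.58,-.52,-.24,.0005))
W=world(f)
print('cutter'); slices(f,.345,-.275,[(.008,.06),(.03,.042),(.043,.06)])
```

```text
t 7.98 tcp [ 484.9 -418.9  180.9] yaw 4.5 tilt [ 0.6 -0.5] w 60.1 F [1.  0.5 0.6]
0.008 0.08 3667 c [ 479.  -418.2] sz [ 67.2 120.4] ax 3.6
0.055 0.08 2661 c [ 480.5 -418.2] sz [ 25.3 109.1] ax 4.3
cutter
0.008 0.06 956 c [ 378.7 -269.1] sz [26.9 49.1] ax 75.4
0.03 0.042 489 c [ 379.2 -265.7] sz [22.4 43.9] ax 81.5
0.043 0.06 0
```

View pics/wE.png

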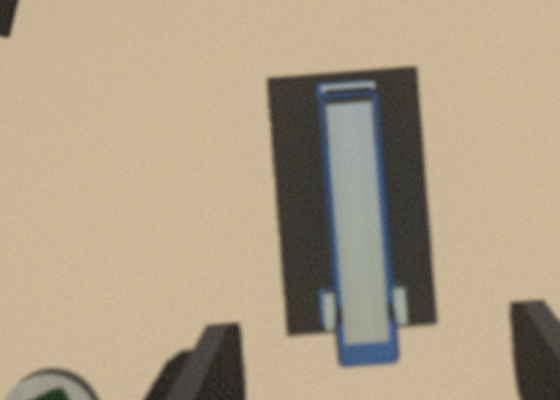

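The tacker sits on its pad: pad corners (267,78)–(437,323), tacker axis on it within about 2 mm, foot plate (365,308) at the head end. Next is the cutter.

send_rows:
  deltas:
    - {"dx":-27,"dy":28,"dz":0,"rx":0,"ry":0,"rz":4}
    - {"dx":-54,"dy":56,"dz":-5,"rx":0,"ry":0,"rz":8}
    - {"dx":-81,"dy":84,"dz":-10,"rx":0,"ry":0,"rz":12}
    - {"dx":-108,"dy":112,"dz":-15,"rx":0,"ry":0,"rz":16}
    - {"dx":-135,"dy":140,"dz":-22,"rx":0,"ry":0,"rz":20.5}
  jaw: 70

```text
clock: 8.45
tcp_pos: [0.3441, -0.2749, 0.1495]
orientation: [-3.065, -0.686, 0.001]
contact_force: [0.1, 0.3, 0.2]
grip_width: 0.0696
gripper_force: 0.0
```

send_rows:
  deltas:
    - {"dx":0,"dy":0,"dz":0,"rx":0,"ry":0,"rz":0}
    - {"dx":0,"dy":0,"dz":0,"rx":0,"ry":0,"rz":0}
    - {"dx":0,"dy":0,"dz":0,"rx":0,"ry":0,"rz":0}
    - {"dx":0,"dy":0,"dz":0,"rx":0,"ry":0,"rz":0}

```text
clock: 8.78
tcp_pos: [0.3473, -0.2774, 0.1507]
orientation: [3.066, 0.679, 0.003]
contact_force: [0.6, 0.1, 1.3]
grip_width: 0.0701
gripper_force: 0.0
```

Run:
```python
from h import *
st(); f=grab('wrist'); np.savez('wF.npz',**f); slices(f,.345,-.275,[(.008,.06),(.03,.0405),(.043,.06)])
o=ortho(f,.036,.27,.42,-.35,-.2,.0005); h=cv2.cvtColor(o,cv2.COLOR_BGR2HSV)
m=((h[...,0]>45)&(h[...,0]<85)&(h[...,1]>100)).astype(np.uint8); m=cv2.morphologyEx(m,cv2.MORPH_OPEN,np.ones((5,5)))
i,j=np.nonzero(m); print('green',cv2.minAreaRect(np.stack([420-i*.5,-200-j*.5],-1).astype(np.float32)))
o2=ortho(f,.006,.27,.42,-.35,-.2,.0005)
cv2.imwrite('pics/wF.png',np.hstack([o,o2]))
```

```text
t 8.78 tcp [ 347.3 -277.4  150.7] yaw 25.0 tilt [ 0.1 -0. ] w 70.1 F [0.6 0.1 1.3]
0.008 0.06 3776 c [ 347.  -274.7] sz [48.7 98.3] ax 27.4
0.03 0.0405 2722 c [ 344.7 -276.4] sz [36.  86.7] ax 27.2
0.043 0.06 754 c [ 364.2 -266.3] sz [24.6 25.2] ax 24.5
green ((350.9779052734375, -273.55426025390625), (71.30818176269531, 32.85283279418945), 27.21611213684082)
```

View pics/wF.png

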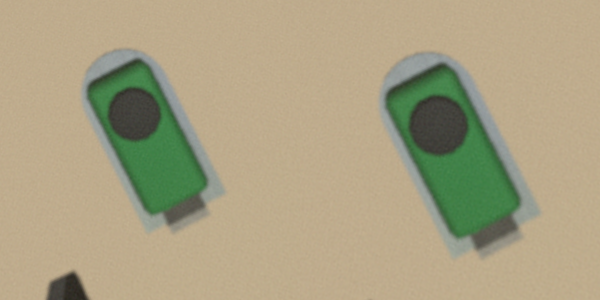

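Cutter: centre (347,-275), axis 27.3°, with the square front lower-right (497,235) in the right half. Descend, grip, carry.

send_rows:
  deltas:
    - {"dx":0,"dy":2.2,"dz":-30,"rx":0,"ry":0,"rz":2.3}
    - {"dx":0,"dy":2.2,"dz":-65,"rx":0,"ry":0,"rz":2.3}
    - {"dx":0,"dy":2.2,"dz":-95,"rx":0,"ry":0,"rz":2.3}
    - {"dx":0,"dy":2.2,"dz":-120,"rx":0,"ry":0,"rz":2.3}
    - {"dx":0,"dy":2.2,"dz":-130,"rx":0,"ry":0,"rz":2.3}

```text
clock: 9.25
tcp_pos: [0.3455, -0.2738, 0.0174]
orientation: [-3.05, -0.741, 0.003]
contact_force: [-0.1, -0.2, 0.0]
grip_width: 0.0697
gripper_force: 0.0
```

send_rows:
  deltas:
    - {"dx":0,"dy":0,"dz":0,"rx":0,"ry":0,"rz":0}
    - {"dx":0,"dy":0,"dz":0,"rx":0,"ry":0,"rz":0}
    - {"dx":0,"dy":0,"dz":0,"rx":0,"ry":0,"rz":0}

```text
clock: 9.5
tcp_pos: [0.3471, -0.2749, 0.0214]
orientation: [3.051, 0.742, 0.002]
contact_force: [-0.6, -0.1, -0.5]
grip_width: 0.07
gripper_force: 0.0
```

send_rows:
  deltas:
    - {"dx":0,"dy":0,"dz":0,"rx":0,"ry":0,"rz":0}
    - {"dx":0,"dy":0,"dz":0,"rx":0,"ry":0,"rz":0}
    - {"dx":0,"dy":0,"dz":0,"rx":0,"ry":0,"rz":0}
    - {"dx":0,"dy":0,"dz":0,"rx":0,"ry":0,"rz":0}
    - {"dx":0,"dy":0,"dz":0,"rx":0,"ry":0,"rz":0}
  jaw: 25
  newtons: 40

```text
clock: 9.92
tcp_pos: [0.3465, -0.2747, 0.0214]
orientation: [3.051, 0.742, 0.002]
contact_force: [-0.5, 0.2, 8.0]
grip_width: 0.0352
gripper_force: 40.0
```

```bash
python3 -c "
from h import *
st()"
```

```text
t 9.92 tcp [ 346.5 -274.7   21.4] yaw 27.3 tilt [ 0.1 -0.1] w 35.2 F [-0.5  0.2  8. ]
```

send_rows:
  deltas:
    - {"dx":0,"dy":0,"dz":20,"rx":0,"ry":0,"rz":0}
    - {"dx":0,"dy":0,"dz":50,"rx":0,"ry":0,"rz":0}
    - {"dx":8,"dy":12,"dz":80,"rx":0,"ry":0,"rz":0}
    - {"dx":25,"dy":40,"dz":85,"rx":0,"ry":0,"rz":0}
    - {"dx":43,"dy":70,"dz":85,"rx":0,"ry":0,"rz":-1}

```text
clock: 10.33
tcp_pos: [0.39, -0.2056, 0.1079]
orientation: [3.057, 0.707, 0.005]
contact_force: [0.6, -0.2, -2.0]
grip_width: 0.0355
gripper_force: 41.3
```

send_rows:
  deltas:
    - {"dx":18,"dy":30,"dz":0,"rx":0,"ry":0,"rz":-1}
    - {"dx":36,"dy":60,"dz":0,"rx":0,"ry":0,"rz":-2}
    - {"dx":54,"dy":90,"dz":0,"rx":0,"ry":0,"rz":-3}
    - {"dx":72,"dy":120,"dz":0,"rx":0,"ry":0,"rz":-4}
    - {"dx":90,"dy":150,"dz":0,"rx":0,"ry":0,"rz":-5}

```text
clock: 10.75
tcp_pos: [0.4793, -0.0528, 0.1057]
orientation: [3.087, 0.58, 0.0]
contact_force: [0.6, -0.7, -2.4]
grip_width: 0.0353
gripper_force: 41.3
```

send_rows:
  deltas:
    - {"dx":2,"dy":38,"dz":0,"rx":0,"ry":0,"rz":-1}
    - {"dx":5,"dy":76,"dz":0,"rx":0,"ry":0,"rz":-2}
    - {"dx":8,"dy":114,"dz":0,"rx":0,"ry":0,"rz":-3}
    - {"dx":11,"dy":152,"dz":0,"rx":0,"ry":0,"rz":-4}
    - {"dx":13,"dy":190,"dz":0,"rx":0,"ry":0,"rz":-5}

```text
clock: 11.17
tcp_pos: [0.4917, 0.1374, 0.1056]
orientation: [3.11, 0.445, 0.001]
contact_force: [0.3, -0.0, -1.3]
grip_width: 0.0351
gripper_force: 41.2
```

send_rows:
  deltas:
    - {"dx":2,"dy":38,"dz":0,"rx":0,"ry":0,"rz":-1}
    - {"dx":5,"dy":76,"dz":0,"rx":0,"ry":0,"rz":-2}
    - {"dx":8,"dy":114,"dz":0,"rx":0,"ry":0,"rz":-3}
    - {"dx":11,"dy":152,"dz":0,"rx":0,"ry":0,"rz":-4}
    - {"dx":13,"dy":190,"dz":0,"rx":0,"ry":0,"rz":-4.2}

```text
clock: 11.58
tcp_pos: [0.5048, 0.3273, 0.1055]
orientation: [3.124, 0.33, 0.0]
contact_force: [0.7, 0.3, -1.7]
grip_width: 0.0355
gripper_force: 41.2
```

send_rows:
  deltas:
    - {"dx":1,"dy":35,"dz":0,"rx":0,"ry":0,"rz":0}
    - {"dx":3,"dy":70,"dz":0,"rx":0,"ry":0,"rz":0}
    - {"dx":5,"dy":100,"dz":0,"rx":0,"ry":0,"rz":0}
    - {"dx":5.5,"dy":110,"dz":0,"rx":0,"ry":0,"rz":0}
    - {"dx":5.5,"dy":110,"dz":0,"rx":0,"ry":0,"rz":0}

```text
clock: 12.0
tcp_pos: [0.5087, 0.4398, 0.1055]
orientation: [-3.121, -0.339, 0.001]
contact_force: [0.0, 0.2, -2.0]
grip_width: 0.0349
gripper_force: 41.1
```

send_rows:
  deltas:
    - {"dx":0,"dy":0,"dz":0,"rx":0,"ry":0,"rz":0}
    - {"dx":0,"dy":0,"dz":0,"rx":0,"ry":0,"rz":0}
    - {"dx":0,"dy":0,"dz":0,"rx":0,"ry":0,"rz":0}
    - {"dx":0,"dy":0,"dz":0,"rx":0,"ry":0,"rz":0}

```text
clock: 12.33
tcp_pos: [0.5111, 0.4339, 0.1053]
orientation: [3.123, 0.329, 0.0]
contact_force: [0.2, 0.7, -2.2]
grip_width: 0.0353
gripper_force: 41.1
```

```bash
cat >> h.py <<'E'
def padedge(f,cx,cy,yaw,z=.005):
    """far (tail) edge + side edges of a dark pad seen from the wrist, in the pad's approx frame"""
    s=.0005; o=cv2.cvtColor(ortho(f,z,cx-.11,cx+.11,cy-.11,cy+.11,s),cv2.COLOR_BGR2GRAY)
    n=o.shape[0]; A=cv2.getRotationMatrix2D((n/2,n/2),-yaw,1); o=cv2.warpAffine(o,A,(n,n))   # up = tool x
    return o
E
python3 - <<'E'
from h import *
st(); f=grab('wrist'); np.savez('wG.npz',**f); np.set_printoptions(linewidth=250)
o=padedge(f,.511,.436,12.1); print(np.round(o[60:180:4,220-90:220+91:10]))
W=world(f); w=W[::6,253]; c=f['frame'][::6,253]; 
for k in range(10,40): print(k*6,c[k],np.round(w[k]*1000,1))
E
```

```text
t 12.33 tcp [511.1 433.9 105.3] yaw 12.0 tilt [ 0.  -0.1] w 35.3 F [ 0.2  0.7 -2.2]
[[203 203 205 203 204 206 203 203 204 204 203 205 204 204 203 203 205 202 204]
 [202 205 202 205 203 203 203 203 204 203 204 204 202 204 203 203 203 204 204]
 [204 203 204 203 202 203 202 203 202 203 203 202 202 203 202 202 204 204 202]
 [204 203 203 204 202 203 202 204 203 203 204 203 204 204 203 202 203 204 203]
 [206 205 202 204 205 203 204 204 203 203 204 205 204 203 202 202 203 201 205]
 [203 202 202 200 203 203 202 202 203 203 204 203 204 203 203 204 203 202 203]
 [203 202 203 202 203 204 203 204 202 203 201 203 202 202 203 202 202 203 201]
 [202 203 203 205 206 205 202 204 203 202 204 205 204 203 203 202 204 204 204]
 [204 205 135 137 137 137 137 139 137 140 139 138 140 138 121 122 123 205 201]
 [204 205  64  65  64  63  59  60  63  61  63  60  63  63  63  66  63 205 202]
 [204 203  65  66  62  65  63  62  64  61  63  62  60  63  65  63  65 203 204]
 [204 203  64  65  65  62  62  65  62  59  62  62  63  63  65  65  66 203 203]
 [201 203  63  65  63  64  58  61  63  61  62  62  65  62  63  65  6
[... 1817 characters left out ...]
5   7.3]
126 [57 61 65] [565.6 443.5   5.3]
132 [54 63 64] [561.2 442.6   6.2]
138 [ 99 124  77] [556.7 441.6   6.5]
144 [ 93 112  73] [552.2 440.7   6.5]
150 [186 185 177] [558.6 442.3  90. ]
156 [186 184 175] [555.8 441.7  90.5]
162 [187 186 175] [552.8 441.   90.7]
168 [48 66 44] [551.9 440.9 101.4]
174 [48 68 44] [552.  440.9 115.2]
180 [ 57 104  48] [550.2 440.6 118.5]
186 [ 74 133  59] [548.1 440.1 120.2]
192 [ 82 150  68] [545.8 439.6 120.8]
198 [ 76 137  64] [543.1 439.1 120.5]
204 [34 42 38] [543.3 439.1 128.9]
210 [66 68 69] [541.2 438.7 130. ]
216 [63 65 64] [539.  438.2 130.4]
222 [60 64 65] [536.4 437.6 130. ]
228 [57 62 60] [534.3 437.2 130.9]
234 [57 61 56] [531.7 436.7 130.7]
```

```bash
cat >> h.py <<'E'
def local(f,cx,cy,yaw):
    W=world(f); a=np.radians(yaw); d=W[...,:2]-[cx,cy]
    return np.dstack([d@[np.cos(a),np.sin(a)],d@[-np.sin(a),np.cos(a)],W[...,2]])*1000
E
python3 - <<'E'
from h import *
f=np.load('wG.npz'); L=local(f,.511,.436,12.1); z=L[...,2]; V=f['frame'].max(2).astype(int); G=f['frame'].astype(int)
m=(z>85)&(z<94)&(abs(L[...,1])<40)&(L[...,0]>0)&(L[...,0]<70); p=L[m]
print('sole tail',np.percentile(p[:,0],[99,99.8])); 
for a in (30,34,38): q=p[abs(p[:,0]-a)<2][:,1]; print(a,q.min(),q.max(),(q.min()+q.max())/2)
m=(z<12)&(V<90)&(abs(L[...,1])<50)&(abs(L[...,0]-60)<3); q=L[m][:,1]; print('pad lat',q.min(),q.max(),(q.min()+q.max())/2)
m=(z<12)&(G[...,1]-G[...,2]>15)&(abs(L[...,1])<50)&(L[...,0]>30)&(L[...,0]<70);q=L[m]; print('outline tail',np.percentile(q[:,0],99.5)); q=q[q[:,0]>43][:,1]; print(q.min(),q.max())
print('tcp',(r.get_obs()['tcp_pos']*1000-[511,436,0])[:2])
E
```

```text
sole tail [49.53357155 49.85872473]
30 -28.093453926856643 21.090543369373826 -3.5014552787414086
34 -26.90430331865545 19.882235499885848 -3.5110339093848015
38 -25.165688781676575 18.081395675464634 -3.5421465531059706
pad lat -36.360024846530465 36.59177897071684 0.11587706209318682
outline tail 48.983026579263345
-16.55982171093332 16.277018281638924
tcp [ 0.0134485  -1.64163359]
```

Relative to the outline the cutter sits 3.5 mm to one side and 0.7 mm long; I correct that while lowering.

send_rows:
  deltas:
    - {"dx":-1.5,"dy":3.2,"dz":-20,"rx":0,"ry":0,"rz":0}
    - {"dx":-1.5,"dy":3.2,"dz":-45,"rx":0,"ry":0,"rz":0}
    - {"dx":-1.5,"dy":3.2,"dz":-62,"rx":0,"ry":0,"rz":0}
    - {"dx":-1.5,"dy":3.2,"dz":-72,"rx":0,"ry":0,"rz":0}
    - {"dx":-1.5,"dy":3.2,"dz":-76,"rx":0,"ry":0,"rz":0}

```text
clock: 12.8
tcp_pos: [0.5084, 0.4377, 0.0276]
orientation: [3.122, 0.331, -0.003]
contact_force: [-0.6, 0.4, -1.6]
grip_width: 0.0354
gripper_force: 41.2
```

send_rows:
  deltas:
    - {"dx":0,"dy":0,"dz":0,"rx":0,"ry":0,"rz":0}
    - {"dx":0,"dy":0,"dz":0,"rx":0,"ry":0,"rz":0}
    - {"dx":0,"dy":0,"dz":-2,"rx":0,"ry":0,"rz":0}
    - {"dx":0,"dy":0,"dz":-2,"rx":0,"ry":0,"rz":0}

```text
clock: 13.13
tcp_pos: [0.5094, 0.4395, 0.0282]
orientation: [-3.123, -0.332, -0.002]
contact_force: [-0.0, -0.3, -2.7]
grip_width: 0.0353
gripper_force: 41.2
```

send_rows:
  deltas:
    - {"dx":0,"dy":0,"dz":0,"rx":0,"ry":0,"rz":0}
    - {"dx":0,"dy":0,"dz":0,"rx":0,"ry":0,"rz":0}
    - {"dx":0,"dy":0,"dz":0,"rx":0,"ry":0,"rz":0}
    - {"dx":0,"dy":0,"dz":0,"rx":0,"ry":0,"rz":0}
  jaw: 70

```text
clock: 13.47
tcp_pos: [0.5091, 0.4393, 0.0278]
orientation: [-3.124, -0.332, -0.001]
contact_force: [0.2, 1.0, -0.7]
grip_width: 0.0699
gripper_force: 0.0
```

send_rows:
  deltas:
    - {"dx":0,"dy":0,"dz":30,"rx":0,"ry":0,"rz":0}
    - {"dx":0,"dy":0,"dz":65,"rx":0,"ry":0,"rz":0}
    - {"dx":0,"dy":0,"dz":100,"rx":0,"ry":0,"rz":0}
    - {"dx":0,"dy":0,"dz":130,"rx":0,"ry":0,"rz":0}
    - {"dx":0,"dy":0,"dz":130,"rx":0,"ry":0,"rz":0}

```text
clock: 13.88
tcp_pos: [0.5114, 0.4423, 0.1649]
orientation: [-3.117, -0.331, -0.014]
contact_force: [-0.1, 1.3, 0.4]
grip_width: 0.0697
gripper_force: 0.0
```

send_rows:
  deltas:
    - {"dx":0,"dy":0,"dz":0,"rx":0,"ry":0,"rz":0}
    - {"dx":0,"dy":0,"dz":0,"rx":0,"ry":0,"rz":0}
    - {"dx":0,"dy":0,"dz":0,"rx":0,"ry":0,"rz":0}

```text
clock: 14.13
tcp_pos: [0.5083, 0.4382, 0.1557]
orientation: [3.122, 0.332, -0.003]
contact_force: [0.1, -0.6, 0.3]
grip_width: 0.07
gripper_force: 0.0
```

```bash
cat >> h.py <<'E'
def pad_and_obj(f,cx,cy,yaw,zmin):
    """pad edges and raised thing in the pad's approximate frame, mm"""
    L=local(f,cx,cy,yaw); z=L[...,2]; V=f['frame'].max(2); near=(abs(L[...,1])<55)&(abs(L[...,0])<80)&(f['z_map']>0)
    dk=near&(V<95)&(z>2)&(z<10); 
    for nm,a in(('tail',L[dk&(abs(L[...,1])<30)][:,0]),('lat@55',L[dk&(abs(L[...,0]-56)<4)][:,1]),('lat@0',L[dk&(abs(L[...,0])<20)][:,1])):
        if len(a)>20: print('pad',nm,np.round(np.percentile(a,[.5,99.5]),1))
    for z0,z1 in zmin:
        p=L[near&(z>z0)&(z<z1)][:,:2]
        c,sz,an=cv2.minAreaRect(p.astype(np.float32)); 
        if sz[0]<sz[1]: an+=90
        print('obj',z0,z1,len(p),'c',np.round(c,1),'sz',np.round(sz,1),'ang',round((an+90)%180-90,1))
E
python3 - <<'E'
from h import *
st(); f=grab('wrist'); np.savez('wH.npz',**f); pad_and_obj(f,.511,.436,12.1,[(9.5,60),(33,46)])
E
```

```text
t 14.13 tcp [508.3 438.2 155.7] yaw 12.1 tilt [-0.1 -0.1] w 70.0 F [ 0.1 -0.6  0.3]
pad tail [-64.4  63.6]
pad lat@55 [-36.7  36.9]
pad lat@0 [-36.7  36.9]
obj 9.5 60 5065 c [-0.6  2.3] sz [99.8 50.1] ang 0.4
obj 33 46 2774 c [-3.2  2.2] sz [36.  87.1] ang -0.1
```

The cutter rests 2.2 mm to one side. I regrip, shift it and release.

send_rows:
  deltas:
    - {"dx":0.8,"dy":1,"dz":-30,"rx":0,"ry":0,"rz":0}
    - {"dx":0.8,"dy":1,"dz":-65,"rx":0,"ry":0,"rz":0}
    - {"dx":0.8,"dy":1,"dz":-95,"rx":0,"ry":0,"rz":0}
    - {"dx":0.8,"dy":1,"dz":-118,"rx":0,"ry":0,"rz":0}
    - {"dx":0.8,"dy":1,"dz":-127,"rx":0,"ry":0,"rz":0}

```text
clock: 14.6
tcp_pos: [0.5073, 0.4375, 0.025]
orientation: [3.119, 0.332, -0.01]
contact_force: [-0.9, -1.1, 0.2]
grip_width: 0.0696
gripper_force: 0.0
```

send_rows:
  deltas:
    - {"dx":0,"dy":0,"dz":0,"rx":0,"ry":0,"rz":0}
    - {"dx":0,"dy":0,"dz":0,"rx":0,"ry":0,"rz":0}
    - {"dx":0,"dy":0,"dz":0,"rx":0,"ry":0,"rz":0}
    - {"dx":0,"dy":0,"dz":0,"rx":0,"ry":0,"rz":0}

```text
clock: 14.93
tcp_pos: [0.5106, 0.4411, 0.0322]
orientation: [-3.122, -0.332, -0.004]
contact_force: [-0.3, -0.3, 0.4]
grip_width: 0.0699
gripper_force: 0.0
```

send_rows:
  deltas:
    - {"dx":0,"dy":0,"dz":0,"rx":0,"ry":0,"rz":0}
    - {"dx":0,"dy":0,"dz":0,"rx":0,"ry":0,"rz":0}
    - {"dx":0,"dy":0,"dz":0,"rx":0,"ry":0,"rz":0}
    - {"dx":0,"dy":0,"dz":0,"rx":0,"ry":0,"rz":0}
    - {"dx":0,"dy":0,"dz":0,"rx":0,"ry":0,"rz":0}
  jaw: 25

```text
clock: 15.35
tcp_pos: [0.5102, 0.4404, 0.0313]
orientation: [-3.123, -0.332, -0.002]
contact_force: [-0.7, -1.2, 6.6]
grip_width: 0.0352
gripper_force: 42.6
```

send_rows:
  deltas:
    - {"dx":0,"dy":0,"dz":4,"rx":0,"ry":0,"rz":0}
    - {"dx":0.5,"dy":-2.1,"dz":4,"rx":0,"ry":0,"rz":0}
    - {"dx":0.5,"dy":-2.1,"dz":4,"rx":0,"ry":0,"rz":0}
    - {"dx":0.5,"dy":-2.1,"dz":4,"rx":0,"ry":0,"rz":0}
    - {"dx":0.5,"dy":-2.1,"dz":1,"rx":0,"ry":0,"rz":0}

```text
clock: 15.77
tcp_pos: [0.5103, 0.438, 0.0314]
orientation: [-3.124, -0.332, -0.0]
contact_force: [1.2, 0.1, -0.7]
grip_width: 0.0353
gripper_force: 41.7
```

send_rows:
  deltas:
    - {"dx":0,"dy":0,"dz":0,"rx":0,"ry":0,"rz":0}
    - {"dx":0,"dy":0,"dz":-1,"rx":0,"ry":0,"rz":0}
    - {"dx":0,"dy":0,"dz":-1,"rx":0,"ry":0,"rz":0}

```text
clock: 16.02
tcp_pos: [0.5103, 0.4381, 0.0313]
orientation: [3.124, 0.332, 0.001]
contact_force: [-2.4, -3.1, 8.5]
grip_width: 0.035
gripper_force: 42.8
```

send_rows:
  deltas:
    - {"dx":0,"dy":0,"dz":0,"rx":0,"ry":0,"rz":0}
    - {"dx":0,"dy":0,"dz":0,"rx":0,"ry":0,"rz":0}
    - {"dx":0,"dy":0,"dz":0,"rx":0,"ry":0,"rz":0}
    - {"dx":0,"dy":0,"dz":0,"rx":0,"ry":0,"rz":0}
  jaw: 70

```text
clock: 16.35
tcp_pos: [0.51, 0.4379, 0.03]
orientation: [3.124, 0.332, -0.001]
contact_force: [0.5, 0.0, -0.4]
grip_width: 0.0698
gripper_force: 0.0
```

send_rows:
  deltas:
    - {"dx":0,"dy":0,"dz":30,"rx":0,"ry":0,"rz":0}
    - {"dx":0,"dy":0,"dz":65,"rx":0,"ry":0,"rz":0}
    - {"dx":0,"dy":0,"dz":100,"rx":0,"ry":0,"rz":0}
    - {"dx":0,"dy":0,"dz":130,"rx":0,"ry":0,"rz":0}
    - {"dx":0,"dy":0,"dz":130,"rx":0,"ry":0,"rz":0}

```text
clock: 16.77
tcp_pos: [0.5126, 0.4412, 0.1675]
orientation: [-3.117, -0.331, -0.013]
contact_force: [0.3, 1.4, -0.5]
grip_width: 0.07
gripper_force: 0.0
```

send_rows:
  deltas:
    - {"dx":0,"dy":0,"dz":0,"rx":0,"ry":0,"rz":0}
    - {"dx":0,"dy":0,"dz":0,"rx":0,"ry":0,"rz":0}
    - {"dx":0,"dy":0,"dz":0,"rx":0,"ry":0,"rz":0}

```text
clock: 17.02
tcp_pos: [0.5096, 0.4371, 0.1586]
orientation: [3.122, 0.332, -0.003]
contact_force: [-0.4, 0.1, -0.3]
grip_width: 0.0699
gripper_force: 0.0
```

Run:
```python
from h import *
st(); f=grab('wrist'); np.savez('wH.npz',**f); pad_and_obj(f,.511,.436,12.1,[(9.5,60),(33,46)])
```

```text
t 17.02 tcp [509.6 437.1 158.6] yaw 12.1 tilt [-0.1 -0.1] w 69.9 F [-0.4  0.1 -0.3]
pad tail [-63.5  62.7]
pad lat@55 [-36.6  36.8]
pad lat@0 [-36.8  36.8]
obj 9.5 60 4970 c [-1.3  0.7] sz [50.1 99.5] ang -0.0
obj 33 46 2720 c [-3.4  0.6] sz [87.2 36. ] ang 0.1
```

Cutter is within 1 mm. On to the easel back.

send_rows:
  deltas:
    - {"dx":-6,"dy":-32,"dz":0,"rx":0,"ry":0,"rz":-4}
    - {"dx":-13,"dy":-64,"dz":0,"rx":0,"ry":0,"rz":-8}
    - {"dx":-19,"dy":-96,"dz":-5,"rx":0,"ry":0,"rz":-12}
    - {"dx":-25,"dy":-128,"dz":-10,"rx":0,"ry":0,"rz":-16}
    - {"dx":-32,"dy":-161,"dz":-14,"rx":0,"ry":0,"rz":-20}

```text
clock: 17.48
tcp_pos: [0.4772, 0.2752, 0.1449]
orientation: [3.133, -0.22, -0.003]
contact_force: [0.5, -0.1, -0.0]
grip_width: 0.07
gripper_force: 0.0
```

send_rows:
  deltas:
    - {"dx":-6,"dy":-32,"dz":0,"rx":0,"ry":0,"rz":-4}
    - {"dx":-13,"dy":-64,"dz":0,"rx":0,"ry":0,"rz":-8}
    - {"dx":-19,"dy":-96,"dz":-5,"rx":0,"ry":0,"rz":-12}
    - {"dx":-25,"dy":-128,"dz":-10,"rx":0,"ry":0,"rz":-16}
    - {"dx":-32,"dy":-161,"dz":-14,"rx":0,"ry":0,"rz":-20}

```text
clock: 17.9
tcp_pos: [0.4451, 0.1144, 0.1313]
orientation: [3.047, -0.761, -0.002]
contact_force: [-0.2, 0.4, 0.2]
grip_width: 0.0699
gripper_force: 0.0
```

send_rows:
  deltas:
    - {"dx":0,"dy":0,"dz":0,"rx":0,"ry":0,"rz":0}
    - {"dx":0,"dy":0,"dz":0,"rx":0,"ry":0,"rz":0}
    - {"dx":0,"dy":0,"dz":0,"rx":0,"ry":0,"rz":0}
    - {"dx":0,"dy":0,"dz":0,"rx":0,"ry":0,"rz":0}

```text
clock: 18.23
tcp_pos: [0.4464, 0.1174, 0.1322]
orientation: [-3.049, 0.753, 0.0]
contact_force: [-0.2, -0.2, -0.6]
grip_width: 0.0697
gripper_force: 0.0
```

Run:
```python
from h import *
st(); f=grab('wrist'); np.savez('wI.npz',**f)
L=local(f,.445,.114,-28); hsv=cv2.cvtColor(f['frame'],cv2.COLOR_BGR2HSV); z=L[...,2]
near=(abs(L[...,1])<50)&(abs(L[...,0])<75)
m=near&(hsv[...,1]>130)&(hsv[...,2]>70); p=L[m][:,:2]; print(len(p),'brass bbox along',np.percentile(p[:,0],[.2,99.8]),'lat',np.percentile(p[:,1],[.2,99.8]))
for a in range(-56,60,8): 
    q=p[abs(p[:,0]-a)<2][:,1]
    if len(q)>3: print(a,np.round([q.min(),q.max(),(q.min()+q.max())/2],1), round(np.median(z[m][abs(p[:,0]-a)<2]),1))
# finger tip depth near TCP
W=world(f); d=W[(W[...,2]>.06)&(W[...,2]<.25)]; print('lowest finger z',np.percentile(d[:,2],[1,5]),'tcp z',r.get_obs()['tcp_pos'][2])
cv2.imwrite('pics/wI.png',f['frame'])
```

```text
t 18.23 tcp [446.4 117.4 132.2] yaw -27.7 tilt [0. 0.] w 69.7 F [-0.2 -0.2 -0.6]
3785 brass bbox along [-44.66280638  68.88532017] lat [-26.88715154  28.56403085]
-40 [-27.   28.6   0.8] 6.9
-32 [-27.6  28.6   0.5] 12.4
-24 [-15.3  16.2   0.4] 10.1
-16 [-15.2  17.1   0.9] 10.0
-8 [-15.   49.3  17.2] 10.1
0 [-14.8  17.    1.1] 10.1
8 [-14.6  16.8   1.1] 10.2
16 [-15.4  16.8   0.7] 10.0
24 [-15.1  16.7   0.8] 10.1
32 [-14.9  16.7   0.9] 10.5
40 [-13.1  14.8   0.9] 6.9
48 [-5.1  7.   1. ] 7.0
lowest finger z [0.13765592 0.15409135] tcp z 0.13226030044085818
```

Easel centre: (446.5,115.7), axis -27.7° matches the tool. I descend with jaw 42 to a low height and watch the force.

send_rows:
  deltas:
    - {"dx":0,"dy":-1.7,"dz":-30,"rx":0,"ry":0,"rz":0}
    - {"dx":0,"dy":-1.7,"dz":-60,"rx":0,"ry":0,"rz":0}
    - {"dx":0,"dy":-1.7,"dz":-85,"rx":0,"ry":0,"rz":0}
    - {"dx":0,"dy":-1.7,"dz":-105,"rx":0,"ry":0,"rz":0}
    - {"dx":0,"dy":-1.7,"dz":-115,"rx":0,"ry":0,"rz":0}
  jaw: 46

```text
clock: 18.7
tcp_pos: [0.4451, 0.1152, 0.0151]
orientation: [3.049, -0.753, -0.004]
contact_force: [-0.2, -1.5, -0.4]
grip_width: 0.046
gripper_force: 0.0
```

send_rows:
  deltas:
    - {"dx":0,"dy":0,"dz":0,"rx":0,"ry":0,"rz":0}
    - {"dx":0,"dy":0,"dz":-3,"rx":0,"ry":0,"rz":0}
    - {"dx":0,"dy":0,"dz":-5,"rx":0,"ry":0,"rz":0}
    - {"dx":0,"dy":0,"dz":-5,"rx":0,"ry":0,"rz":0}

```text
clock: 19.03
tcp_pos: [0.4469, 0.1147, 0.013]
orientation: [-3.048, 0.756, -0.002]
contact_force: [0.5, -0.4, -0.3]
grip_width: 0.046
gripper_force: 0.0
```

```bash
python3 -c "
from h import *
st()
f=grab('wrist'); L=local(f,*r.get_obs()['tcp_pos'][:2],-27.7)
z=L[...,2]
for s in (1,-1):
    m=(f['z_map']>0)&(abs(L[...,0])<16)&(s*L[...,1]>15)&(s*L[...,1]<60)&(z>-5)&(z<60); p=L[m]; V=f['frame'].max(2)[m]
    q=p[V<90]; print(s,len(q),np.round(np.percentile(q[:,2],[1,5,20]),1) if len(q) else '', np.round(np.percentile(q[:,1],[1,50,99]),1) if len(q) else '')
"
```

```text
t 19.03 tcp [446.9 114.7  13. ] yaw -27.8 tilt [0.1 0. ] w 46.0 F [ 0.5 -0.4 -0.3]
1 3744 [11.  16.7 30.6] [22.  31.2 52.9]
-1 3757 [11.4 16.9 30.8] [-55.  -33.1 -23.6]
```

send_rows:
  deltas:
    - {"dx":0,"dy":0.5,"dz":-1.5,"rx":0,"ry":0,"rz":0}
    - {"dx":0,"dy":0.5,"dz":-1.5,"rx":0,"ry":0,"rz":0}
    - {"dx":0,"dy":0.5,"dz":-1.5,"rx":0,"ry":0,"rz":0}

```text
clock: 19.33
tcp_pos: [0.4464, 0.1148, 0.0112]
orientation: [-3.049, 0.756, -0.001]
contact_force: [0.5, -0.1, 0.2]
grip_width: 0.0461
gripper_force: 0.0
```

send_rows:
  deltas:
    - {"dx":0,"dy":0,"dz":-1.5,"rx":0,"ry":0,"rz":0}
    - {"dx":0,"dy":0,"dz":-1.5,"rx":0,"ry":0,"rz":0}
    - {"dx":0,"dy":0,"dz":-1.5,"rx":0,"ry":0,"rz":0}

```text
clock: 19.58
tcp_pos: [0.4461, 0.1147, 0.0093]
orientation: [3.049, -0.756, -0.0]
contact_force: [-0.8, 0.9, 0.3]
grip_width: 0.0458
gripper_force: 0.0
```

send_rows:
  deltas:
    - {"dx":0,"dy":0,"dz":0,"rx":0,"ry":0,"rz":0}
    - {"dx":0,"dy":0,"dz":0,"rx":0,"ry":0,"rz":0}
    - {"dx":0,"dy":0,"dz":0,"rx":0,"ry":0,"rz":0}
  jaw: 37
  newtons: 30

```text
clock: 19.83
tcp_pos: [0.4468, 0.115, 0.0099]
orientation: [-3.049, 0.756, -0.002]
contact_force: [0.0, 0.2, 7.2]
grip_width: 0.0374
gripper_force: 3.9
```

Tips just touch the bench (7 N), so I raise 1.5 mm, close and lift a little.

send_rows:
  deltas:
    - {"dx":0,"dy":0,"dz":1.5,"rx":0,"ry":0,"rz":0}
    - {"dx":0,"dy":0,"dz":1.5,"rx":0,"ry":0,"rz":0}

```text
clock: 20.0
tcp_pos: [0.4463, 0.1148, 0.011]
orientation: [-3.049, 0.756, -0.0]
contact_force: [0.8, -0.2, -0.4]
grip_width: 0.0372
gripper_force: 0.0
```

send_rows:
  deltas:
    - {"dx":0,"dy":0,"dz":0,"rx":0,"ry":0,"rz":0}
    - {"dx":0,"dy":0,"dz":0,"rx":0,"ry":0,"rz":0}
    - {"dx":0,"dy":0,"dz":0,"rx":0,"ry":0,"rz":0}
    - {"dx":0,"dy":0,"dz":0,"rx":0,"ry":0,"rz":0}
  jaw: 26
  newtons: 45

```text
clock: 20.33
tcp_pos: [0.4463, 0.1148, 0.0112]
orientation: [3.049, -0.756, 0.0]
contact_force: [-1.8, 0.0, 8.7]
grip_width: 0.0326
gripper_force: 44.0
```

send_rows:
  deltas:
    - {"dx":0,"dy":0,"dz":10,"rx":0,"ry":0,"rz":0}
    - {"dx":0,"dy":0,"dz":30,"rx":0,"ry":0,"rz":0}
    - {"dx":0,"dy":0,"dz":50,"rx":0,"ry":0,"rz":0}
    - {"dx":0,"dy":0,"dz":60,"rx":0,"ry":0,"rz":0}
    - {"dx":0,"dy":0,"dz":60,"rx":0,"ry":0,"rz":0}

```text
clock: 20.75
tcp_pos: [0.4476, 0.1151, 0.0729]
orientation: [-3.047, 0.756, -0.005]
contact_force: [0.4, 1.2, -1.1]
grip_width: 0.0321
gripper_force: 45.3
```

```bash
python3 -c "
from h import *
st(); f=grab('wrist'); cv2.imwrite('pics/wJ.png',f['frame'])"
```

```text
t 20.75 tcp [447.6 115.1  72.9] yaw -27.9 tilt [0.2 0.1] w 32.1 F [ 0.4  1.2 -1.1]
```

View pics/wJ.png

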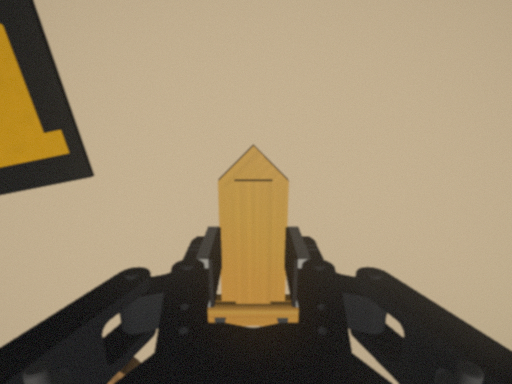

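The easel back is firmly held, level, pointing tail-up in the image (tip 253,146; hinge 253,312). I carry it to the yellow pad.

send_rows:
  deltas:
    - {"dx":25,"dy":18,"dz":10,"rx":0,"ry":0,"rz":2}
    - {"dx":55,"dy":40,"dz":20,"rx":0,"ry":0,"rz":5}
    - {"dx":85,"dy":62,"dz":25,"rx":0,"ry":0,"rz":8}
    - {"dx":115,"dy":84,"dz":30,"rx":0,"ry":0,"rz":11.4}
    - {"dx":146,"dy":106,"dz":30,"rx":0,"ry":0,"rz":11.4}

```text
clock: 21.22
tcp_pos: [0.5933, 0.2215, 0.1003]
orientation: [3.109, -0.445, -0.001]
contact_force: [-0.0, 0.1, 0.2]
grip_width: 0.0323
gripper_force: 45.3
```

send_rows:
  deltas:
    - {"dx":0,"dy":0,"dz":0,"rx":0,"ry":0,"rz":0}
    - {"dx":0,"dy":0,"dz":0,"rx":0,"ry":0,"rz":0}
    - {"dx":0,"dy":0,"dz":0,"rx":0,"ry":0,"rz":0}
    - {"dx":0,"dy":0,"dz":0,"rx":0,"ry":0,"rz":0}

```text
clock: 21.55
tcp_pos: [0.5908, 0.2195, 0.0995]
orientation: [3.107, -0.45, -0.003]
contact_force: [-0.4, -0.3, -1.1]
grip_width: 0.032
gripper_force: 45.3
```

```bash
cat >> h.py <<'E'
def hover(f,cx,cy,yaw,zlo,zhi,slope=True):
    L=local(f,cx,cy,yaw); z=L[...,2]; V=f['frame'].max(2); hsv=cv2.cvtColor(f['frame'],cv2.COLOR_BGR2HSV)
    low=(abs(L[...,1])<60)&(abs(L[...,0])<90)&(f['z_map']>0)&(z<10)
    dk=low&(V<95); ink=low&(hsv[...,1]>140)&(V>70)
    p=L[dk&(abs(L[...,1])<30)][:,0]; print('pad tail',np.round(np.percentile(p,99.5),1))
    for a in (61,57,50):
        q=L[dk&(abs(L[...,0]-a)<2)][:,1]; 
        if len(q)>5: print('pad lat',a,np.round([q.min(),q.max(),(q.min()+q.max())/2],1))
    p=L[ink][:,:2]
    if len(p)>20:
        print('ink tail',np.round(np.percentile(p[:,0],99.5),1))
    h=(abs(L[...,1])<60)&(abs(L[...,0])<80)&(z>zlo)&(z<zhi)&(hsv[...,1]>110)&(V>80); p=L[h]
    print('obj n',len(p),'tail',np.round(np.percentile(p[:,0],99.5),1))
    for a in range(-10,56,6):
        s=abs(p[:,0]-a)<2; q=p[s]
        if len(q)>5: print('obj lat',a,np.round([q[:,1].min(),q[:,1].max(),(q[:,1].min()+q[:,1].max())/2],1),'z',round(np.median(q[:,2]),1))
E
python3 - <<'E'
from h import *
st(); f=grab('wrist'); np.savez('wK.npz',**f); hover(f,.594,.2215,-16.5,80,115)
E
```

```text
t 21.55 tcp [590.8 219.5  99.5] yaw -16.5 tilt [-0.1 -0.1] w 32.0 F [-0.4 -0.3 -1.1]
pad tail 64.5
pad lat 61 [-38.2  35.8  -1.2]
pad lat 57 [-38.3  35.9  -1.2]
pad lat 50 [-37.6  35.7  -1. ]
ink tail 52.2
obj n 11289 tail 47.4
obj lat -10 [-20.2  12.3  -3.9] z 98.4
obj lat -4 [-20.1  12.3  -3.9] z 98.3
obj lat 2 [-20.1  12.3  -3.9] z 98.3
obj lat 8 [-21.3  13.4  -3.9] z 98.3
obj lat 14 [-21.1  12.8  -4.1] z 98.2
obj lat 20 [-20.9  13.1  -3.9] z 98.2
obj lat 26 [-20.7  12.9  -3.9] z 98.1
obj lat 32 [-21.   12.9  -4. ] z 98.2
obj lat 38 [-17.7   9.7  -4. ] z 95.0
obj lat 44 [-12.2   4.   -4.1] z 94.9
obj lat 50 [-6.1 -1.8 -3.9] z 94.6
```

send_rows:
  deltas:
    - {"dx":1.4,"dy":2.5,"dz":-20,"rx":0,"ry":0,"rz":0}
    - {"dx":1.4,"dy":2.5,"dz":-45,"rx":0,"ry":0,"rz":0}
    - {"dx":1.4,"dy":2.5,"dz":-65,"rx":0,"ry":0,"rz":0}
    - {"dx":1.4,"dy":2.5,"dz":-75,"rx":0,"ry":0,"rz":0}
    - {"dx":1.4,"dy":2.5,"dz":-79,"rx":0,"ry":0,"rz":0}

```text
clock: 22.02
tcp_pos: [0.592, 0.2221, 0.02]
orientation: [3.107, -0.45, -0.004]
contact_force: [-0.1, -0.6, -1.5]
grip_width: 0.032
gripper_force: 45.3
```

send_rows:
  deltas:
    - {"dx":0,"dy":0,"dz":0,"rx":0,"ry":0,"rz":0}
    - {"dx":0,"dy":0,"dz":0,"rx":0,"ry":0,"rz":0}
    - {"dx":0,"dy":0,"dz":-2,"rx":0,"ry":0,"rz":0}
    - {"dx":0,"dy":0,"dz":-2,"rx":0,"ry":0,"rz":0}
    - {"dx":0,"dy":0,"dz":-2,"rx":0,"ry":0,"rz":0}

```text
clock: 22.43
tcp_pos: [0.594, 0.2234, 0.0206]
orientation: [-3.109, 0.45, -0.002]
contact_force: [-0.4, 0.2, -0.4]
grip_width: 0.0323
gripper_force: 45.3
```

send_rows:
  deltas:
    - {"dx":0,"dy":0,"dz":-1,"rx":0,"ry":0,"rz":0}
    - {"dx":0,"dy":0,"dz":-1,"rx":0,"ry":0,"rz":0}

```text
clock: 22.6
tcp_pos: [0.5937, 0.2233, 0.019]
orientation: [-3.109, 0.45, -0.0]
contact_force: [0.2, 0.2, -1.0]
grip_width: 0.0324
gripper_force: 45.3
```

Run:
```python
from h import *
st(); f=grab('wrist'); hover(f,.594,.2215,-16.5,8,35)
```

```text
t 22.6 tcp [593.7 223.3  19. ] yaw -16.5 tilt [0. 0.] w 32.4 F [ 0.2  0.2 -1. ]
pad tail 64.3
pad lat 61 [-38.4  36.   -1.2]
pad lat 57 [-38.3  35.9  -1.2]
pad lat 50 [-38.2  35.9  -1.2]
ink tail 52.9
obj n 11336 tail 49.0
obj lat -10 [-15.8  16.7   0.4] z 18.0
obj lat -4 [-15.8  16.7   0.4] z 18.0
obj lat 2 [-15.6  16.7   0.5] z 18.0
obj lat 8 [-15.7  16.7   0.5] z 18.0
obj lat 14 [-16.6  17.3   0.4] z 17.9
obj lat 20 [-16.6  17.5   0.4] z 17.8
obj lat 26 [-16.4  17.4   0.5] z 17.8
obj lat 32 [-16.6  17.2   0.3] z 17.9
obj lat 38 [-15.   16.1   0.6] z 14.6
obj lat 44 [-9.3 10.2  0.5] z 14.6
obj lat 50 [-5.   4.1 -0.5] z 14.3
```

send_rows:
  deltas:
    - {"dx":-1.7,"dy":-1.2,"dz":0,"rx":0,"ry":0,"rz":0}
    - {"dx":-1.7,"dy":-1.2,"dz":0,"rx":0,"ry":0,"rz":0}
    - {"dx":-1.7,"dy":-1.2,"dz":-1,"rx":0,"ry":0,"rz":0}
    - {"dx":-1.7,"dy":-1.2,"dz":-1.5,"rx":0,"ry":0,"rz":0}
    - {"dx":-1.7,"dy":-1.2,"dz":-1.5,"rx":0,"ry":0,"rz":0}

```text
clock: 23.07
tcp_pos: [0.5918, 0.222, 0.0171]
orientation: [3.109, -0.45, -0.0]
contact_force: [0.1, -0.3, -1.5]
grip_width: 0.0323
gripper_force: 45.3
```

send_rows:
  deltas:
    - {"dx":0,"dy":0,"dz":0,"rx":0,"ry":0,"rz":0}
    - {"dx":0,"dy":0,"dz":-0.5,"rx":0,"ry":0,"rz":0}
    - {"dx":0,"dy":0,"dz":-0.5,"rx":0,"ry":0,"rz":0}

```text
clock: 23.32
tcp_pos: [0.5919, 0.2221, 0.0167]
orientation: [3.109, -0.45, -0.0]
contact_force: [0.0, 0.4, -0.3]
grip_width: 0.0319
gripper_force: 45.3
```

send_rows:
  deltas:
    - {"dx":0,"dy":0,"dz":0,"rx":0,"ry":0,"rz":0}
    - {"dx":0,"dy":0,"dz":0,"rx":0,"ry":0,"rz":0}
    - {"dx":0,"dy":0,"dz":0,"rx":0,"ry":0,"rz":0}
    - {"dx":0,"dy":0,"dz":0,"rx":0,"ry":0,"rz":0}
  jaw: 50

```text
clock: 23.65
tcp_pos: [0.592, 0.2221, 0.0169]
orientation: [-3.109, 0.45, -0.0]
contact_force: [0.2, -0.0, -0.1]
grip_width: 0.0497
gripper_force: 0.0
```

send_rows:
  deltas:
    - {"dx":0,"dy":0,"dz":20,"rx":0,"ry":0,"rz":0}
    - {"dx":0,"dy":0,"dz":50,"rx":0,"ry":0,"rz":0}
    - {"dx":0,"dy":0,"dz":85,"rx":0,"ry":0,"rz":0}
    - {"dx":0,"dy":0,"dz":115,"rx":0,"ry":0,"rz":0}
    - {"dx":0,"dy":0,"dz":130,"rx":0,"ry":0,"rz":0}

```text
clock: 24.07
tcp_pos: [0.5936, 0.223, 0.1512]
orientation: [-3.106, 0.449, -0.007]
contact_force: [0.5, -0.1, -0.3]
grip_width: 0.05
gripper_force: 0.0
```

send_rows:
  deltas:
    - {"dx":0,"dy":0,"dz":0,"rx":0,"ry":0,"rz":0}
    - {"dx":0,"dy":0,"dz":0,"rx":0,"ry":0,"rz":0}
    - {"dx":0,"dy":0,"dz":0,"rx":0,"ry":0,"rz":0}
    - {"dx":0,"dy":0,"dz":0,"rx":0,"ry":0,"rz":0}
  jaw: 75

```text
clock: 24.4
tcp_pos: [0.591, 0.2215, 0.1453]
orientation: [3.108, -0.449, -0.004]
contact_force: [0.6, -0.3, -0.2]
grip_width: 0.0752
gripper_force: 0.0
```

Run:
```python
from h import *
st(); f=grab('wrist'); np.savez('wL.npz',**f); pad_and_obj(f,.594,.2215,-16.5,[(9.5,30),(14,30)]); hover(f,.594,.2215,-16.5,10,35)
```

```text
t 24.4 tcp [591.  221.5 145.3] yaw -16.5 tilt [-0.1 -0.1] w 75.2 F [ 0.6 -0.3 -0.2]
pad tail [-62.6  63.7]
pad lat@55 [-37.5  35.1]
pad lat@0 [-37.6  35.9]
obj 9.5 30 3847 c [ 0.9 -1.1] sz [98.6 57.5] ang 0.2
obj 14 30 1827 c [-3.5  6.6] sz [91.2 49.4] ang 13.8
pad tail 63.7
pad lat 61 [-38.1  35.9  -1.1]
pad lat 57 [-37.5  35.2  -1.2]
pad lat 50 [-37.9  35.4  -1.2]
ink tail 52.4
obj n 3795 tail 46.7
obj lat -10 [-17.7  15.3  -1.2] z 15.3
obj lat -4 [-17.5  15.2  -1.2] z 14.7
obj lat 2 [-17.5  15.1  -1.2] z 15.1
obj lat 8 [-18.2  15.   -1.6] z 15.1
obj lat 14 [-18.1  15.8  -1.2] z 15.1
obj lat 20 [-18.   15.7  -1.2] z 14.4
obj lat 26 [-17.9  15.6  -1.2] z 15.2
obj lat 32 [-17.9  15.4  -1.2] z 15.0
obj lat 38 [-15.1  12.7  -1.2] z 12.0
obj lat 44 [-8.8  6.4 -1.2] z 12.0
obj lat 50 [-2.5  1.  -0.7] z 11.9
```

The easel is about 2.7 mm toward the hinge end, so I regrip and shift it.

send_rows:
  deltas:
    - {"dx":0,"dy":0,"dz":-30,"rx":0,"ry":0,"rz":0}
    - {"dx":0,"dy":0,"dz":-65,"rx":0,"ry":0,"rz":0}
    - {"dx":0,"dy":0,"dz":-95,"rx":0,"ry":0,"rz":0}
    - {"dx":0,"dy":0,"dz":-115,"rx":0,"ry":0,"rz":0}
    - {"dx":0,"dy":0,"dz":-125,"rx":0,"ry":0,"rz":0}
  jaw: 50

```text
clock: 24.87
tcp_pos: [0.5893, 0.2209, 0.0175]
orientation: [3.106, -0.449, -0.009]
contact_force: [0.2, 0.0, 0.8]
grip_width: 0.0498
gripper_force: 0.0
```

send_rows:
  deltas:
    - {"dx":0,"dy":0,"dz":0,"rx":0,"ry":0,"rz":0}
    - {"dx":0,"dy":0,"dz":-3,"rx":0,"ry":0,"rz":0}
    - {"dx":0,"dy":0,"dz":-5,"rx":0,"ry":0,"rz":0}
    - {"dx":0,"dy":0,"dz":-5,"rx":0,"ry":0,"rz":0}
    - {"dx":0,"dy":0,"dz":-5,"rx":0,"ry":0,"rz":0}

```text
clock: 25.28
tcp_pos: [0.5926, 0.2224, 0.0179]
orientation: [-3.108, 0.45, -0.003]
contact_force: [-0.4, 0.8, 0.4]
grip_width: 0.0502
gripper_force: 0.0
```

send_rows:
  deltas:
    - {"dx":0,"dy":0,"dz":0,"rx":0,"ry":0,"rz":0}
    - {"dx":0,"dy":0,"dz":0,"rx":0,"ry":0,"rz":0}
    - {"dx":0,"dy":0,"dz":0,"rx":0,"ry":0,"rz":0}
    - {"dx":0,"dy":0,"dz":0,"rx":0,"ry":0,"rz":0}
  jaw: 26

```text
clock: 25.62
tcp_pos: [0.5925, 0.2223, 0.0181]
orientation: [-3.109, 0.45, -0.002]
contact_force: [-1.3, -0.8, 5.3]
grip_width: 0.0319
gripper_force: 44.2
```

send_rows:
  deltas:
    - {"dx":0,"dy":0,"dz":4,"rx":0,"ry":0,"rz":0}
    - {"dx":2.6,"dy":-0.8,"dz":4,"rx":0,"ry":0,"rz":0}
    - {"dx":2.6,"dy":-0.8,"dz":4,"rx":0,"ry":0,"rz":0}
    - {"dx":2.6,"dy":-0.8,"dz":2,"rx":0,"ry":0,"rz":0}
    - {"dx":2.6,"dy":-0.8,"dz":0.5,"rx":0,"ry":0,"rz":0}

```text
clock: 26.03
tcp_pos: [0.5948, 0.2212, 0.0179]
orientation: [3.109, -0.45, 0.001]
contact_force: [-5.1, -3.6, 21.0]
grip_width: 0.0319
gripper_force: 47.2
```

send_rows:
  deltas:
    - {"dx":0,"dy":0,"dz":0,"rx":0,"ry":0,"rz":0}
    - {"dx":0,"dy":0,"dz":-0.5,"rx":0,"ry":0,"rz":0}
    - {"dx":0,"dy":0,"dz":-0.5,"rx":0,"ry":0,"rz":0}

```text
clock: 26.28
tcp_pos: [0.5947, 0.2212, 0.018]
orientation: [3.109, -0.45, 0.001]
contact_force: [-3.5, -1.1, 11.3]
grip_width: 0.0317
gripper_force: 46.2
```

send_rows:
  deltas:
    - {"dx":0,"dy":0,"dz":0,"rx":0,"ry":0,"rz":0}
    - {"dx":0,"dy":0,"dz":0,"rx":0,"ry":0,"rz":0}
    - {"dx":0,"dy":0,"dz":0,"rx":0,"ry":0,"rz":0}
    - {"dx":0,"dy":0,"dz":0,"rx":0,"ry":0,"rz":0}
  jaw: 50

```text
clock: 26.62
tcp_pos: [0.5943, 0.2212, 0.0165]
orientation: [3.109, -0.45, -0.001]
contact_force: [-0.3, 0.5, 0.2]
grip_width: 0.0497
gripper_force: 0.0
```

send_rows:
  deltas:
    - {"dx":0,"dy":0,"dz":20,"rx":0,"ry":0,"rz":0}
    - {"dx":0,"dy":0,"dz":50,"rx":0,"ry":0,"rz":0}
    - {"dx":0,"dy":0,"dz":85,"rx":0,"ry":0,"rz":0}
    - {"dx":0,"dy":0,"dz":115,"rx":0,"ry":0,"rz":0}
    - {"dx":0,"dy":0,"dz":130,"rx":0,"ry":0,"rz":0}

```text
clock: 27.03
tcp_pos: [0.596, 0.2222, 0.1508]
orientation: [-3.107, 0.449, -0.006]
contact_force: [-0.0, 0.2, 0.3]
grip_width: 0.05
gripper_force: 0.0
```

send_rows:
  deltas:
    - {"dx":0,"dy":0,"dz":0,"rx":0,"ry":0,"rz":0}
    - {"dx":0,"dy":0,"dz":0,"rx":0,"ry":0,"rz":0}
    - {"dx":0,"dy":0,"dz":0,"rx":0,"ry":0,"rz":0}
    - {"dx":0,"dy":0,"dz":0,"rx":0,"ry":0,"rz":0}
  jaw: 75

```text
clock: 27.37
tcp_pos: [0.5935, 0.2207, 0.1451]
orientation: [3.108, -0.449, -0.004]
contact_force: [0.7, 0.2, -0.6]
grip_width: 0.0748
gripper_force: 0.0
```

Run:
```python
from h import *
st(); f=grab('wrist'); np.savez('wL.npz',**f); pad_and_obj(f,.594,.2215,-16.5,[(9.5,30)])
```

```text
t 27.37 tcp [593.5 220.7 145.1] yaw -16.5 tilt [-0.2 -0.1] w 74.8 F [ 0.7  0.2 -0.6]
pad tail [-63.1  63.8]
pad lat@55 [-37.7  35.2]
pad lat@0 [-37.6  35.8]
obj 9.5 30 3836 c [ 3.5 -1.2] sz [98.5 57.6] ang 0.1
```

Easel within 0.5 mm. Now the cork bumper.

send_rows:
  deltas:
    - {"dx":-30,"dy":9,"dz":0,"rx":0,"ry":0,"rz":1}
    - {"dx":-65,"dy":20,"dz":0,"rx":0,"ry":0,"rz":2}
    - {"dx":-100,"dy":31,"dz":0,"rx":0,"ry":0,"rz":3}
    - {"dx":-135,"dy":42,"dz":0,"rx":0,"ry":0,"rz":3.5}
    - {"dx":-170,"dy":52,"dz":0,"rx":0,"ry":0,"rz":3.5}

```text
clock: 27.83
tcp_pos: [0.4224, 0.2733, 0.1458]
orientation: [3.121, -0.354, -0.002]
contact_force: [0.0, 0.5, 0.4]
grip_width: 0.0751
gripper_force: 0.0
```

send_rows:
  deltas:
    - {"dx":-30,"dy":9,"dz":-5,"rx":0,"ry":0,"rz":0}
    - {"dx":-60,"dy":18,"dz":-10,"rx":0,"ry":0,"rz":0}
    - {"dx":-73,"dy":23,"dz":-15,"rx":0,"ry":0,"rz":0}
    - {"dx":-73,"dy":23,"dz":-15,"rx":0,"ry":0,"rz":0}
    - {"dx":-73,"dy":23,"dz":-15,"rx":0,"ry":0,"rz":0}

```text
clock: 28.25
tcp_pos: [0.3508, 0.2962, 0.1312]
orientation: [3.121, -0.351, -0.001]
contact_force: [1.3, 0.1, -0.3]
grip_width: 0.075
gripper_force: 0.0
```

send_rows:
  deltas:
    - {"dx":0,"dy":0,"dz":0,"rx":0,"ry":0,"rz":0}
    - {"dx":0,"dy":0,"dz":0,"rx":0,"ry":0,"rz":0}
    - {"dx":0,"dy":0,"dz":0,"rx":0,"ry":0,"rz":0}
    - {"dx":0,"dy":0,"dz":0,"rx":0,"ry":0,"rz":0}

```text
clock: 28.58
tcp_pos: [0.3523, 0.296, 0.1318]
orientation: [-3.121, 0.357, -0.0]
contact_force: [0.1, 0.1, 0.1]
grip_width: 0.0748
gripper_force: 0.0
```

Run:
```python
from h import *
st(); f=grab('wrist'); L=local(f,.364,.292,-13); p=L[(abs(L[...,0])<50)&(abs(L[...,1])<40)&(L[...,2]>10)&(L[...,2]<30)&(f['z_map']>0)][:,:2]
print(len(p),cv2.minAreaRect(p.astype(np.float32)))
for a in range(-24,30,6): q=p[abs(p[:,0]-a)<2][:,1]; print(a,len(q),np.round([q.min(),q.max()],1) if len(q) else '')
```

```text
t 28.58 tcp [352.3 296.  131.8] yaw -13.0 tilt [0. 0.] w 74.8 F [0.1 0.1 0.1]
3469 ((-0.2166461944580078, -0.6138267517089844), (57.39662551879883, 49.78076934814453), 0.5991225838661194)
-24 249 [-25.8  23.4]
-18 245 [-25.6  24.1]
-12 271 [-25.5  23.9]
-6 251 [-25.3  23.8]
0 240 [-25.2  23.6]
6 249 [-24.9  23.4]
12 238 [-24.7  22.4]
18 207 [-21.3  19.9]
24 172 [-17.2  15. ]
```

send_rows:
  deltas:
    - {"dx":-1.8,"dy":-0.2,"dz":-30,"rx":0,"ry":0,"rz":0}
    - {"dx":-1.8,"dy":-0.2,"dz":-60,"rx":0,"ry":0,"rz":0}
    - {"dx":-1.8,"dy":-0.2,"dz":-90,"rx":0,"ry":0,"rz":0}
    - {"dx":-1.8,"dy":-0.2,"dz":-110,"rx":0,"ry":0,"rz":0}
    - {"dx":-1.8,"dy":-0.2,"dz":-116,"rx":0,"ry":0,"rz":0}
  jaw: 66

```text
clock: 29.05
tcp_pos: [0.3486, 0.2947, 0.0132]
orientation: [3.118, -0.354, -0.004]
contact_force: [-0.7, -0.3, 0.5]
grip_width: 0.0663
gripper_force: 0.0
```

send_rows:
  deltas:
    - {"dx":0,"dy":0,"dz":0,"rx":0,"ry":0,"rz":0}
    - {"dx":0,"dy":0,"dz":-2,"rx":0,"ry":0,"rz":0}
    - {"dx":0,"dy":0,"dz":-3,"rx":0,"ry":0,"rz":0}
    - {"dx":0,"dy":0,"dz":-3,"rx":0,"ry":0,"rz":0}
    - {"dx":0,"dy":0,"dz":-3,"rx":0,"ry":0,"rz":0}

```text
clock: 29.47
tcp_pos: [0.3503, 0.2965, 0.0137]
orientation: [-3.12, 0.355, -0.002]
contact_force: [-0.4, -0.8, 0.6]
grip_width: 0.066
gripper_force: 0.0
```

send_rows:
  deltas:
    - {"dx":0,"dy":0,"dz":0,"rx":0,"ry":0,"rz":0}
    - {"dx":0,"dy":0,"dz":0,"rx":0,"ry":0,"rz":0}
    - {"dx":0,"dy":0,"dz":0,"rx":0,"ry":0,"rz":0}
    - {"dx":0,"dy":0,"dz":0,"rx":0,"ry":0,"rz":0}
  jaw: 42
  newtons: 22

```text
clock: 29.8
tcp_pos: [0.3502, 0.2963, 0.0135]
orientation: [-3.121, 0.355, -0.001]
contact_force: [-0.1, -1.2, 6.3]
grip_width: 0.0491
gripper_force: 22.3
```

send_rows:
  deltas:
    - {"dx":0,"dy":0,"dz":15,"rx":0,"ry":0,"rz":0}
    - {"dx":0,"dy":0,"dz":40,"rx":0,"ry":0,"rz":0}
    - {"dx":0,"dy":0,"dz":70,"rx":0,"ry":0,"rz":0}
    - {"dx":5,"dy":-10,"dz":88,"rx":0,"ry":0,"rz":0}
    - {"dx":14,"dy":-27,"dz":92,"rx":0,"ry":0,"rz":-0.7}

```text
clock: 30.22
tcp_pos: [0.3646, 0.272, 0.1083]
orientation: [-3.115, 0.368, -0.006]
contact_force: [0.8, -0.9, -0.5]
grip_width: 0.0496
gripper_force: 23.9
```

send_rows:
  deltas:
    - {"dx":17,"dy":-32,"dz":0,"rx":0,"ry":0,"rz":0}
    - {"dx":34,"dy":-64,"dz":0,"rx":0,"ry":0,"rz":0}
    - {"dx":51,"dy":-96,"dz":0,"rx":0,"ry":0,"rz":0}
    - {"dx":68,"dy":-128,"dz":0,"rx":0,"ry":0,"rz":0}
    - {"dx":85,"dy":-162,"dz":0,"rx":0,"ry":0,"rz":0}

```text
clock: 30.63
tcp_pos: [0.4493, 0.1057, 0.1053]
orientation: [-3.119, 0.373, -0.001]
contact_force: [0.5, 0.3, -0.2]
grip_width: 0.0495
gripper_force: 23.9
```

send_rows:
  deltas:
    - {"dx":17,"dy":-32,"dz":0,"rx":0,"ry":0,"rz":0}
    - {"dx":34,"dy":-64,"dz":0,"rx":0,"ry":0,"rz":0}
    - {"dx":51,"dy":-96,"dz":0,"rx":0,"ry":0,"rz":0}
    - {"dx":68,"dy":-128,"dz":0,"rx":0,"ry":0,"rz":0}
    - {"dx":85,"dy":-162,"dz":0,"rx":0,"ry":0,"rz":0}

```text
clock: 31.05
tcp_pos: [0.5342, -0.0564, 0.1051]
orientation: [-3.119, 0.373, -0.001]
contact_force: [0.9, 1.1, -0.3]
grip_width: 0.0493
gripper_force: 23.9
```

send_rows:
  deltas:
    - {"dx":17,"dy":-32,"dz":0,"rx":0,"ry":0,"rz":0}
    - {"dx":34,"dy":-64,"dz":0,"rx":0,"ry":0,"rz":0}
    - {"dx":51,"dy":-96,"dz":0,"rx":0,"ry":0,"rz":0}
    - {"dx":68,"dy":-128,"dz":0,"rx":0,"ry":0,"rz":0}
    - {"dx":85,"dy":-161,"dz":0,"rx":0,"ry":0,"rz":0}

```text
clock: 31.47
tcp_pos: [0.6191, -0.2175, 0.105]
orientation: [-3.119, 0.374, 0.0]
contact_force: [0.5, 1.4, -0.8]
grip_width: 0.0494
gripper_force: 23.9
```

send_rows:
  deltas:
    - {"dx":0,"dy":0,"dz":-15,"rx":0,"ry":0,"rz":0}
    - {"dx":0,"dy":0,"dz":-35,"rx":0,"ry":0,"rz":0}
    - {"dx":0,"dy":0,"dz":-55,"rx":0,"ry":0,"rz":0}
    - {"dx":0,"dy":0,"dz":-70,"rx":0,"ry":0,"rz":0}
    - {"dx":0,"dy":0,"dz":-75,"rx":0,"ry":0,"rz":0}

```text
clock: 31.88
tcp_pos: [0.6168, -0.2154, 0.0272]
orientation: [-3.119, 0.373, 0.006]
contact_force: [-0.4, 0.1, -0.8]
grip_width: 0.0491
gripper_force: 23.9
```

send_rows:
  deltas:
    - {"dx":0,"dy":0,"dz":0,"rx":0,"ry":0,"rz":0}
    - {"dx":0,"dy":0,"dz":0,"rx":0,"ry":0,"rz":0}
    - {"dx":0,"dy":0,"dz":0,"rx":0,"ry":0,"rz":0}
    - {"dx":0,"dy":0,"dz":0,"rx":0,"ry":0,"rz":0}

```text
clock: 32.22
tcp_pos: [0.6196, -0.2161, 0.0312]
orientation: [3.119, -0.373, 0.003]
contact_force: [-0.5, 0.3, -0.5]
grip_width: 0.0493
gripper_force: 23.9
```

Run:
```python
from h import *
st(); f=grab('wrist'); np.savez('wM.npz',**f); C=(.6328,-.2210,-13.7); L=local(f,*C); V=f['frame'].max(2).astype(int); hsv=cv2.cvtColor(f['frame'],cv2.COLOR_BGR2HSV); z=L[...,2]
n=(f['z_map']>0)&(abs(L[...,0])<90)&(abs(L[...,1])<55); dk=n&(V<95)&(z<11)
print('pad tail',np.percentile(L[dk&(abs(L[...,1])<30)][:,0],99.5))
for a in (40,50,60): q=L[dk&(abs(L[...,0]-a)<2)][:,1]; print('lat',a,q.min(),q.max(),(q.min()+q.max())/2)
k=n&(z<11)&(hsv[...,1]>170)&(V>120); q=L[k]; print('ink',len(q),q[:,0].max() if len(q) else '', )
o=n&(z>20)&(z<50)&(hsv[...,1]>60)&(V>90)&(L[...,0]>-5); p=L[o]; print('cork n',len(p),'tail',np.percentile(p[:,0],[99,99.8]),'z',np.median(p[:,2]))
for a in (0,6,10,14,18,22,26): q=p[abs(p[:,0]-a)<1.5]; print(a,np.round([q[:,1].min(),q[:,1].max(),(q[:,1].min()+q[:,1].max())/2,np.median(q[:,2])],1) if len(q)>3 else '')
cv2.imwrite('pics/wM.png',f['frame'])
```

```text
t 32.22 tcp [ 619.6 -216.1   31.2] yaw -13.7 tilt [ 0.1 -0. ] w 49.3 F [-0.5  0.3 -0.5]
pad tail 64.56077954083668
lat 40 -36.40653534928086 37.41892663767108 0.5061956441951097
lat 50 -36.83118215513501 37.41654237935109 0.2926801121080409
lat 60 -36.76483585377482 37.39213077604748 0.31364746113633046
ink 216 28.46808469502452
cork n 6860 tail [28.65860955 28.95510436] z 36.43036877780479
0 [-24.7  31.5   3.4  36.5]
6 [-24.3  25.2   0.5  36.4]
10 [-24.   24.6   0.3  36.5]
14 [-22.8  23.5   0.4  36.4]
18 [-20.9  21.5   0.3  36.5]
22 [-18.1  18.8   0.3  36.5]
26 [-13.7  14.6   0.4  36.2]
```

View pics/wM.png

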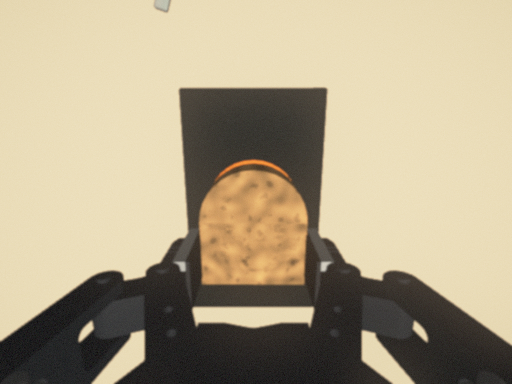

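The cork is centred over its outline (orange rim at (253,163) just behind the cork's tail; sides symmetric at columns 200–307). Lower and release.

send_rows:
  deltas:
    - {"dx":0,"dy":0,"dz":-5,"rx":0,"ry":0,"rz":0}
    - {"dx":0,"dy":0,"dz":-10,"rx":0,"ry":0,"rz":0}
    - {"dx":0,"dy":0,"dz":-12,"rx":0,"ry":0,"rz":0}
    - {"dx":0,"dy":0,"dz":-12.5,"rx":0,"ry":0,"rz":0}
    - {"dx":0,"dy":0,"dz":-12.5,"rx":0,"ry":0,"rz":0}

```text
clock: 32.68
tcp_pos: [0.6187, -0.216, 0.0184]
orientation: [3.119, -0.374, -0.0]
contact_force: [-4.2, 1.0, 11.4]
grip_width: 0.0495
gripper_force: 25.4
```

send_rows:
  deltas:
    - {"dx":0,"dy":0,"dz":0,"rx":0,"ry":0,"rz":0}
    - {"dx":0,"dy":0,"dz":0,"rx":0,"ry":0,"rz":0}

```text
clock: 32.85
tcp_pos: [0.6188, -0.216, 0.0184]
orientation: [3.119, -0.374, 0.0]
contact_force: [-3.7, 0.8, 12.0]
grip_width: 0.0493
gripper_force: 25.4
```

send_rows:
  deltas:
    - {"dx":0,"dy":0,"dz":0,"rx":0,"ry":0,"rz":0}
    - {"dx":0,"dy":0,"dz":0,"rx":0,"ry":0,"rz":0}
    - {"dx":0,"dy":0,"dz":0,"rx":0,"ry":0,"rz":0}
    - {"dx":0,"dy":0,"dz":0,"rx":0,"ry":0,"rz":0}
  jaw: 66

```text
clock: 33.18
tcp_pos: [0.6185, -0.2159, 0.0169]
orientation: [-3.119, 0.374, 0.001]
contact_force: [0.4, 0.3, -1.0]
grip_width: 0.0663
gripper_force: 0.0
```

send_rows:
  deltas:
    - {"dx":0,"dy":0,"dz":20,"rx":0,"ry":0,"rz":0}
    - {"dx":0,"dy":0,"dz":50,"rx":0,"ry":0,"rz":0}
    - {"dx":0,"dy":0,"dz":85,"rx":0,"ry":0,"rz":0}
    - {"dx":0,"dy":0,"dz":115,"rx":0,"ry":0,"rz":0}
    - {"dx":0,"dy":0,"dz":130,"rx":0,"ry":0,"rz":0}

```text
clock: 33.6
tcp_pos: [0.6205, -0.2164, 0.1514]
orientation: [3.119, -0.374, 0.008]
contact_force: [1.0, 0.4, -1.0]
grip_width: 0.0659
gripper_force: 0.0
```

send_rows:
  deltas:
    - {"dx":0,"dy":0,"dz":0,"rx":0,"ry":0,"rz":0}
    - {"dx":0,"dy":0,"dz":0,"rx":0,"ry":0,"rz":0}
    - {"dx":0,"dy":0,"dz":0,"rx":0,"ry":0,"rz":0}
    - {"dx":0,"dy":0,"dz":0,"rx":0,"ry":0,"rz":0}

```text
clock: 33.93
tcp_pos: [0.6176, -0.2157, 0.1455]
orientation: [-3.119, 0.373, 0.005]
contact_force: [0.2, -0.9, -0.2]
grip_width: 0.0661
gripper_force: 0.0
```

Run:
```python
from h import *
st(); f=grab('wrist'); pad_and_obj(f,.6328,-.2210,-13.7,[(10,30),(18,30)])
```

```text
t 33.93 tcp [ 617.6 -215.7  145.5] yaw -13.7 tilt [-0.2  0. ] w 66.1 F [ 0.2 -0.9 -0.2]
pad tail [-62.9  64. ]
pad lat@55 [-36.2  37.2]
pad lat@0 [-36.5  37. ]
obj 10 30 3289 c [-0.3 -0.1] sz [49.8 57.1] ang -1.2
obj 18 30 3253 c [-0.3 -0.1] sz [49.8 57.1] ang -1.2
```

Cork within 1 mm. I go back to check the tacker once more (it looked about 2 mm off).

send_rows:
  deltas:
    - {"dx":-18,"dy":-26,"dz":10,"rx":0,"ry":0,"rz":3}
    - {"dx":-37,"dy":-55,"dz":20,"rx":0,"ry":0,"rz":6}
    - {"dx":-56,"dy":-83,"dz":20,"rx":0,"ry":0,"rz":9}
    - {"dx":-75,"dy":-111,"dz":20,"rx":0,"ry":0,"rz":12}
    - {"dx":-94,"dy":-139,"dz":20,"rx":0,"ry":0,"rz":15}

```text
clock: 34.4
tcp_pos: [0.5233, -0.3559, 0.1664]
orientation: [-3.141, -0.041, 0.002]
contact_force: [0.2, -0.8, 0.2]
grip_width: 0.066
gripper_force: 0.0
```

send_rows:
  deltas:
    - {"dx":-20,"dy":-30,"dz":0,"rx":0,"ry":0,"rz":2}
    - {"dx":-42,"dy":-60,"dz":0,"rx":0,"ry":0,"rz":3.2}
    - {"dx":-42,"dy":-60,"dz":0,"rx":0,"ry":0,"rz":3.2}
    - {"dx":-42,"dy":-60,"dz":0,"rx":0,"ry":0,"rz":3.2}
    - {"dx":-42,"dy":-60,"dz":0,"rx":0,"ry":0,"rz":3.2}
  jaw: 60

```text
clock: 34.82
tcp_pos: [0.4826, -0.4144, 0.1664]
orientation: [-3.138, -0.124, 0.001]
contact_force: [0.7, -0.2, 0.4]
grip_width: 0.0598
gripper_force: 0.0
```

send_rows:
  deltas:
    - {"dx":0,"dy":0,"dz":0,"rx":0,"ry":0,"rz":0}
    - {"dx":0,"dy":0,"dz":0,"rx":0,"ry":0,"rz":0}
    - {"dx":0,"dy":0,"dz":0,"rx":0,"ry":0,"rz":0}
    - {"dx":0,"dy":0,"dz":0,"rx":0,"ry":0,"rz":0}

```text
clock: 35.15
tcp_pos: [0.4834, -0.414, 0.1673]
orientation: [-3.139, -0.127, -0.0]
contact_force: [-0.1, 0.1, -0.1]
grip_width: 0.0602
gripper_force: 0.0
```

Run:
```python
from h import *
st(); f=grab('wrist'); np.savez('wN.npz',**f); C=(.479,-.416,4.6); pad_and_obj(f,*C,[(9.5,90),(50,90)])
L=local(f,*C); z=L[...,2]; m=(z>8.5)&(z<18)&(abs(L[...,0])<70)&(abs(L[...,1])<35)&(f['frame'].min(2)>110); p=L[m]
for nm,q in(('nose foot',p[p[:,0]<-35]),('tail',p[p[:,0]>40])): print(nm,len(q),np.round([q[:,0].min(),q[:,0].max(),q[:,1].min(),q[:,1].max()],1) if len(q) else '')
```

```text
t 35.15 tcp [ 483.4 -414.   167.3] yaw 4.6 tilt [0. 0.] w 60.2 F [-0.1  0.1 -0.1]
pad tail [-61.2  64.2]
pad lat@55 [-36.3  36.9]
pad lat@0 [-36.6  36.7]
obj 9.5 90 4045 c [ 0.2 -1.5] sz [119.4  39.3] ang 0.4
obj 50 90 2994 c [ 1.2 -2.1] sz [ 25.5 109.4] ang -0.2
nose foot 142 [-59.4 -42.1 -21.6  17.7]
tail 82 [ 57.   59.8 -14.5  10.3]
```

Tacker is 2.1 mm off sideways. I regrip and shift it as before.

send_rows:
  deltas:
    - {"dx":-2,"dy":-2.8,"dz":-30,"rx":0,"ry":0,"rz":0}
    - {"dx":-2,"dy":-2.8,"dz":-65,"rx":0,"ry":0,"rz":0}
    - {"dx":-2,"dy":-2.8,"dz":-100,"rx":0,"ry":0,"rz":0}
    - {"dx":-2,"dy":-2.8,"dz":-128,"rx":0,"ry":0,"rz":0}
    - {"dx":-2,"dy":-2.8,"dz":-139,"rx":0,"ry":0,"rz":0}

```text
clock: 35.62
tcp_pos: [0.4786, -0.4158, 0.0242]
orientation: [-3.135, -0.125, 0.007]
contact_force: [-0.3, -0.8, -1.2]
grip_width: 0.0603
gripper_force: 0.0
```

send_rows:
  deltas:
    - {"dx":0,"dy":0,"dz":0,"rx":0,"ry":0,"rz":0}
    - {"dx":0,"dy":0,"dz":0,"rx":0,"ry":0,"rz":0}
    - {"dx":0,"dy":0,"dz":0,"rx":0,"ry":0,"rz":0}
    - {"dx":0,"dy":0,"dz":0,"rx":0,"ry":0,"rz":0}

```text
clock: 35.95
tcp_pos: [0.4821, -0.4188, 0.0306]
orientation: [3.137, 0.124, 0.005]
contact_force: [0.1, -0.4, 0.3]
grip_width: 0.0596
gripper_force: 0.0
```

send_rows:
  deltas:
    - {"dx":0,"dy":0,"dz":0,"rx":0,"ry":0,"rz":0}
    - {"dx":0,"dy":0,"dz":0,"rx":0,"ry":0,"rz":0}
    - {"dx":0,"dy":0,"dz":0,"rx":0,"ry":0,"rz":0}
    - {"dx":0,"dy":0,"dz":0,"rx":0,"ry":0,"rz":0}
    - {"dx":0,"dy":0,"dz":0,"rx":0,"ry":0,"rz":0}
  jaw: 15
  newtons: 50

```text
clock: 36.37
tcp_pos: [0.4811, -0.4177, 0.0293]
orientation: [3.139, 0.124, 0.001]
contact_force: [-1.4, 1.5, 7.5]
grip_width: 0.0256
gripper_force: 51.6
```

```bash
python3 -c "
from h import *
st()"
```

```text
t 36.37 tcp [ 481.1 -417.7   29.3] yaw 4.5 tilt [ 0. -0.] w 25.6 F [-1.4  1.5  7.5]
```

send_rows:
  deltas:
    - {"dx":0,"dy":0,"dz":5,"rx":0,"ry":0,"rz":0}
    - {"dx":0,"dy":2.9,"dz":5,"rx":0,"ry":0,"rz":0}
    - {"dx":0,"dy":2.9,"dz":5,"rx":0,"ry":0,"rz":0}
    - {"dx":0,"dy":2.9,"dz":5,"rx":0,"ry":0,"rz":0}
    - {"dx":0,"dy":2.9,"dz":2,"rx":0,"ry":0,"rz":0}

```text
clock: 36.78
tcp_pos: [0.4807, -0.4148, 0.0302]
orientation: [3.139, 0.125, 0.0]
contact_force: [0.4, -0.4, -5.5]
grip_width: 0.0254
gripper_force: 50.0
```

send_rows:
  deltas:
    - {"dx":0,"dy":0,"dz":0,"rx":0,"ry":0,"rz":0}
    - {"dx":0,"dy":0,"dz":-1.5,"rx":0,"ry":0,"rz":0}
    - {"dx":0,"dy":0,"dz":-1.5,"rx":0,"ry":0,"rz":0}
    - {"dx":0,"dy":0,"dz":-1.5,"rx":0,"ry":0,"rz":0}

```text
clock: 37.12
tcp_pos: [0.4804, -0.4147, 0.0294]
orientation: [-3.139, -0.124, 0.001]
contact_force: [-2.8, 3.3, 4.8]
grip_width: 0.025
gripper_force: 51.1
```

send_rows:
  deltas:
    - {"dx":0,"dy":0,"dz":0,"rx":0,"ry":0,"rz":0}
    - {"dx":0,"dy":0,"dz":0,"rx":0,"ry":0,"rz":0}
    - {"dx":0,"dy":0,"dz":0,"rx":0,"ry":0,"rz":0}
    - {"dx":0,"dy":0,"dz":0,"rx":0,"ry":0,"rz":0}
  jaw: 60

```text
clock: 37.45
tcp_pos: [0.481, -0.4151, 0.0289]
orientation: [3.139, 0.124, 0.001]
contact_force: [0.1, 0.4, 0.2]
grip_width: 0.0602
gripper_force: 0.0
```

send_rows:
  deltas:
    - {"dx":0,"dy":0,"dz":30,"rx":0,"ry":0,"rz":0}
    - {"dx":0,"dy":0,"dz":65,"rx":0,"ry":0,"rz":0}
    - {"dx":0,"dy":0,"dz":100,"rx":0,"ry":0,"rz":0}
    - {"dx":0,"dy":0,"dz":130,"rx":0,"ry":0,"rz":0}
    - {"dx":0,"dy":0,"dz":140,"rx":0,"ry":0,"rz":0}

```text
clock: 37.87
tcp_pos: [0.483, -0.4165, 0.1742]
orientation: [3.134, 0.124, 0.01]
contact_force: [1.6, -0.3, 1.0]
grip_width: 0.0602
gripper_force: 0.0
```

send_rows:
  deltas:
    - {"dx":0,"dy":0,"dz":10,"rx":0,"ry":0,"rz":0}
    - {"dx":0,"dy":0,"dz":10,"rx":0,"ry":0,"rz":0}
    - {"dx":0,"dy":0,"dz":10,"rx":0,"ry":0,"rz":0}
    - {"dx":0,"dy":0,"dz":10,"rx":0,"ry":0,"rz":0}

```text
clock: 38.2
tcp_pos: [0.4798, -0.4142, 0.1769]
orientation: [-3.137, -0.124, 0.004]
contact_force: [0.3, 0.0, 0.2]
grip_width: 0.0599
gripper_force: 0.0
```

Run:
```python
from h import *
st(); f=grab('wrist'); C=(.479,-.416,4.6); pad_and_obj(f,*C,[(9.5,90),(50,90)])
s=grab('scene'); g=grab('side'); cv2.imwrite('pics/final.png',np.vstack([ortho(s,.01,.3,.8,-.55,.55,.0018),ortho(g,.01,.3,.8,-.55,.55,.0018)]))
```

```text
t 38.2 tcp [ 479.8 -414.2  176.9] yaw 4.5 tilt [-0.1  0.1] w 59.9 F [0.3 0.  0.2]
pad tail [-61.3  64.8]
pad lat@55 [-36.1  36.3]
pad lat@0 [-36.6  36.7]
obj 9.5 90 3773 c [-0.1 -0. ] sz [ 39.2 118.8] ang -0.1
obj 50 90 2812 c [ 0.8 -0.8] sz [ 25.9 109.7] ang -1.0
```

View pics/final.png

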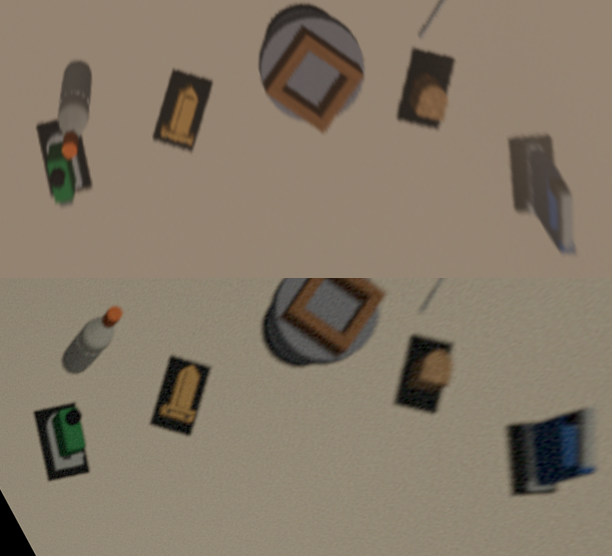

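The final view shows all four things on their pads; the apparent offsets are parallax. The frame and glue are untouched. I'm handing in.

```bash
python3 -c "
from bench import r
print(r.hand_in())"
```

```text
the job is handed in; nothing more can be done
None
```

The job is handed in: all four things lie flat and released on their own pads, each within about 1 mm of its outline's centre by the wrist camera and with its head end matching. The frame and glue bottle were not touched, and the arm's clock stood at about 38 s of the 106 s allowed.

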